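# Tap a flanged bearing cup square into a wheel hub with a brass drift

### The arm

A 6-joint arm with a two-finger parallel gripper is mounted at the origin on the work surface. World frame = base frame: x ahead of the robot, y to its left, z up, the work surface at z = 0. Lengths are in mm, angles in rad, forces in N, time in s.
With the tool pointing down it reaches from about 400 to 925 mm from the base axis. Payload 12.5 kg.
Tool frame: the origin (TCP) lies between the finger pads; the fingertips stand 11 mm ahead of it and the grasp point (between the pads) lies 8 mm behind it; y points along the fingers, x is the direction in which the jaws open and shut, and the axes are right-handed (so a half turn about y gives the same grasp; the last joint's range is limited). The gripper opens to 95 mm and grips with 3 to 60 N. Pads are 20 mm wide; open, the fingers measure 119 mm over their backs; the gripper's body (75 mm by 180 mm) begins 59 mm behind the grasp point.
Start: joints at [-1.298, 0.491, 1.559, -0, 1.092, -0.106], TCP at [231.152, -580.702, 225.661] pointing down, gripper open.
Joint ranges: [-3.1, 3.1], [-0.84, 2.19], [0.05, 2.79], [-1.13, 4.28], [0.06, 2.93], [-2.69, 2.69]. Speed limits (rad/s): [2.22, 2.22, 2.79, 3.14, 3.14, 3.14].

### API

Orientations are given as [roll, pitch, yaw] about the fixed x, y, z axes, in that order (R = Rz(yaw) Ry(pitch) Rx(roll)).
In Python, from cell import env gives the robot as it stands.
- The arm moves only by the tool jog_arm, never from a script. Its argument "series" is a list of rows, each an object of numbers: "dx", "dy", "dz": the shift along the world's x, y, z in m; "rx", "ry", "rz": the turn, a rotation vector about the world's x, y, z in degrees; "gripper": the opening, from 0 (shut) to 1 (fully open). A call has 1 to 12 rows; each row shifts and turns the commanded pose from where the row before left it; what a row does not reach is not made up. A row lasts 1/10 s, in which the tool goes at most 50 mm and 8.59 degrees, less where a joint would pass 70% of its speed; a pose out of reach is approached as far as the arm can. A call is refused whole if a number of a shift passes 0.05 or a number of a turn 8.59, either way. A call with a gripper value outside its range is refused whole. The fingers move at their own pace and stop on an object; the grip force is fixed at half the most. Time passes only in rows, so rows that do not move let the fingers close. It gives the time, the measured TCP pose, the force and the opening at its end, in the units of the state.
- env.state(): the state, without advancing time (a new reading comes with each control period).
- env.read_camera(name): name is "scene" or "top" or "wrist"; returns the picture (480x640x3 uint8, red, green, blue); there is no depth.
- env.camera_info(name): a dict with "camera_matrix" (3x3 intrinsics, pixels), "R" (3x3) and "t" (3): a world point X has camera coordinates R X + t; the wrist camera has in their place "mount" (4x4, takes a point from camera to tool coordinates, whose origin is the TCP and whose axes are the tool frame's). Camera axes: x right, y down, z forward; pixel columns grow to the right and rows downward; lengths in mm; the calibration is good to about 2 mm. The wrist camera is an equidistant fisheye: a pixel r from the principal point sees the ray r / f radians off the axis. A picture is of the moment at which its call begins: read the wrist's pose just before it. camera_info takes no time and is no camera call.
- env.job_done(): hands the job in, once; it reports no verdict.
The state is a dict: "t": time; "joints": joint angles; "qvel": joint speeds; "tau": joint torques, N m; "eef_pos": TCP position; "tcp_rot": TCP orientation; "ft_force": force on the tool from outside, world axes, zero at the start; "moment": the same for the moment, N m; "opening": opening from 0.0 (shut) to 1.0 (fully open).
Only numpy, scipy, OpenCV 4.12 (cv2) and the standard library are available. Lean on these libraries where they do the work, as an engineer would, in place of code of your own. Each camera call takes 0.05 s, during which the arm holds its last target.

### The job

Take the brass drift from its stand and use its tip to press the flanged bearing cup into the clamped wheel hub, working gently by turns around the rim so that the cup goes in square and never cocks, until its flange sits fully home on the hub all the way round. Touch the cup only with the drift, leave the other things alone, and put the drift back in its stand, hanging by its collar as it was.

Things in the scene. Friction and masses are not known exactly. Their poses are not given: they have to be found in the camera images.
- drift_mid (a point): the drift: upright brass bar, round shank 22 mm thick, 0.3 kg, hanging nose down in its stand on a collar 34 mm across. This point is on its axis at the middle of the shank, 60 mm above the collar's underside (shank runs 8 to 110 mm above it); z runs from nose to head. The 16 mm flat nose is adjustable: its face is 28 to 44 mm below the collar's underside, locked, different each time, unknown.
- well (a point): centre of the stand's flat top, over its well. The stand is a fixed grey block 80 x 80 mm, 60 mm tall, with one square well 25 mm wide and 52 mm deep. The drift's collar rests on this top; below the collar a guide 20 mm thick and 15 mm long, then the nose, hang in the well.
- bore_mouth (a point): centre of the flat top face of the hub, on the bore's axis; z is up along the axis. The black hub, 104 mm across at its top, is clamped to a steel fixture plate 136 mm square, and this face is 60 mm above the slotted aluminium plate. A fixed steel axle 18 mm thick stands in the middle and rises 8 mm above this face.
- flange_under (a point): the cup: a steel ring, flange 84 mm across outside, 56 mm inside, 6 mm thick, over a 63 mm skirt started in the bore. This point: centre of the flange's underside; z is the cup's axis. It starts 5.5 to 8 mm above bore_mouth, up to 0.024 rad askew; home is level with bore_mouth. The press fit holds it wherever it is left. Tilted over 0.075 rad (4 degrees) it is cocked and spoilt.
- rim_a (a point): small dark dimple on the flange's top at mid-width, 35 mm from the cup's axis, 6 mm above the underside: a good place to push. A pushed side sinks while the far side stays or rises a little, so one-sided pushing cocks the cup. It moves at about 13 N at a dimple, up to 18 N between; a side that is home stops dead and the force climbs. Over 40 N from the drift damages the cup.
- rim_b (a point): second dimple on the flange's top, 120 degrees on from the first; behaves alike
- rim_c (a point): third dimple on the flange's top, 120 degrees further; behaves alike
- wheel_1: loose black wheel with a brass gear in its middle, 72 mm across, 34 mm tall, origin under its centre; bystander
- wheel_2: same kind of wheel; bystander
- wheel_3: same kind of wheel; bystander
- wheel_4: same kind of wheel; bystander
- spare_cup: second flanged cup lying loose, flange down, 84 mm across, 22 mm tall, origin under its centre; bystander
- spanner: loose spanner 130 mm long lying flat; bystander
Mind the look-alikes: they are no part of the job. Of the things that look like the part that bears drift_mid, the smallest one is meant.

How it is judged (in metres and radians):
On the way, in this order (a step that is already met when the one before it is completed fails the run):
1. the drift is lifted out of its stand (z of drift_mid in the frame of well above 0.105 m), for 0.1 s.
2. the cup is home: flange within 1.6 mm of the hub's face and square within 0.025 rad (z of flange_under in the frame of bore_mouth below 0.0016 m and angle between the z axis of flange_under and the z axis of bore_mouth, either way round below 0.025 rad), for 0.2 s.
At the end, for the whole second after the job is handed in: The cup's flange lies on the hub (underside within 1.6 mm of the face, square within 0.025 rad); the drift stands released and still in its stand, collar on the top (within 4 mm), centred within 10 mm, upright within 0.1 rad (all of step 2 and horizontal distance between drift_mid and well below 0.01 m and z of drift_mid in the frame of well below 0.064 m and angle between drift_mid's own z axis and vertical below 0.1 rad and linear speed of drift below 0.02 m/s); the robot touches nothing.
It fails at once if the cup cocks: more than 0.075 rad out of square with the bore (angle between the z axis of flange_under and the z axis of bore_mouth, either way round above 0.075 rad).
It fails at once if the drift pushes the cup with more than 40 N (contact force between drift and cup above 40 N).
It fails at once if the gripper or arm itself presses on the cup (over 2 N) (contact force between any of the fingers, the arm and cup above 2 N).
It fails at once if a bystander is moved more than 30 mm (distance of any of wheel_1, wheel_2, wheel_3, wheel_4, spare_cup, spanner from where it was at the start of the episode above 0.03 m).
It also fails if it takes over 64 s, if anything falls off the work surface, if the arm or the gripper's body presses on something with over 40 N, if the wrist force passes 120 N, or if a joint passes its speed limit or range.

## Working session

There is one attempt and no reset: what is moved stays moved. The work goes in short steps, Python scripts to look and compute and a tool call to move; the robot and the scene stay as the last step left them, time stands still between calls to the robot, and variables do not carry over. Pictures are saved under pics/ and viewed, and the job is handed in when it is done.

Besides the shell and the picture viewer there is one more tool, called as a command line: name --argument value ..., lists and objects as JSON in quotes. jog_arm: Moves the arm, as the interface text tells. Its arguments: {"type":"object","properties":{"series":{"type":"array"}},"required":["series"]}

```bash
mkdir -p pics; ls; python3 - <<'E'
from cell import env
import cv2
print(env.state())
for n in ["scene","top","wrist"]:
    i=env.camera_info(n);print(n,i)
    cv2.imwrite(f"pics/{n}0.png",env.read_camera(n)[:,:,::-1])
E
```

```text
pics
{'t': 0.0, 'joints': array([-1.29760018e+00,  4.91563339e-01,  1.55945562e+00, -2.13878724e-05,
        1.09169727e+00, -1.05555908e-01]), 'qvel': array([-0.00041318, -0.00027797, -0.00140065, -0.00087674,  0.00117576,
        0.00189218]), 'tau': array([ 1.01998348e-04, -6.12650514e+01, -2.58181536e+01,  6.92732655e-02,
        4.82646713e-02, -6.94824030e-05]), 'eef_pos': array([ 231.07924242, -580.4603894 ,  225.05726862]), 'tcp_rot': array([-1.57069681e+00,  1.11931849e-03, -1.19203434e+00]), 'ft_force': array([-0.9362658 , -0.32759384, -0.03961407]), 'moment': array([0.00196089, 0.01680233, 0.01538467]), 'opening': 1.002548092307407}
scene {'camera_matrix': array([[535.05285901,   0.        , 316.32793568],
       [  0.        , 535.05285901, 237.21191822],
       [  0.        ,   0.        ,   1.        ]]), 'R': array([[-2.99959535e-01,  9.53951566e-01,  8.28685531e-04],
       [ 7.84856339e-01,  2.47282996e-01, -5.68200358e-01],
       [-5.42240541e-01, -1.69786716e-01, -8.22889826e-01]]), 't': array([ 110.87718255, -358.84122335, 1679.82369227])}
top {'camera_matrix': a
[... 193 characters left out ...]
 0.03191387],
       [-0.99840334, -0.01773217, -0.05363144],
       [ 0.05416312, -0.03100294, -0.99805069]]), 't': array([  -4.43477122,  519.81450003, 1060.22540151])}
wrist {'camera_matrix': array([[371.64829954,   0.        , 322.60406915],
       [  0.        , 371.64829954, 237.64441124],
       [  0.        ,   0.        ,   1.        ]]), 'mount': array([[ 9.99999804e-01,  5.93198226e-04,  2.00126144e-04,
        -1.39900450e+00],
       [-5.52500834e-05, -2.34797416e-01,  9.72044325e-01,
        -1.58173560e+02],
       [ 6.23604071e-04, -9.72044146e-01, -2.34797337e-01,
         6.57480181e+01],
       [ 0.00000000e+00,  0.00000000e+00,  0.00000000e+00,
         1.00000000e+00]])}
```

View pics/scene0.png

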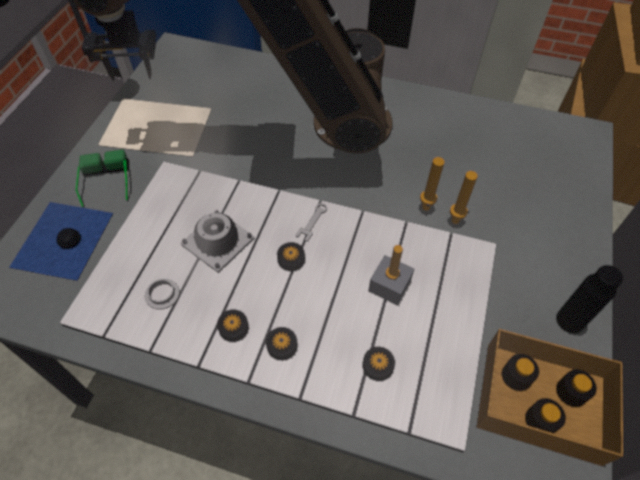

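View pics/top0.png

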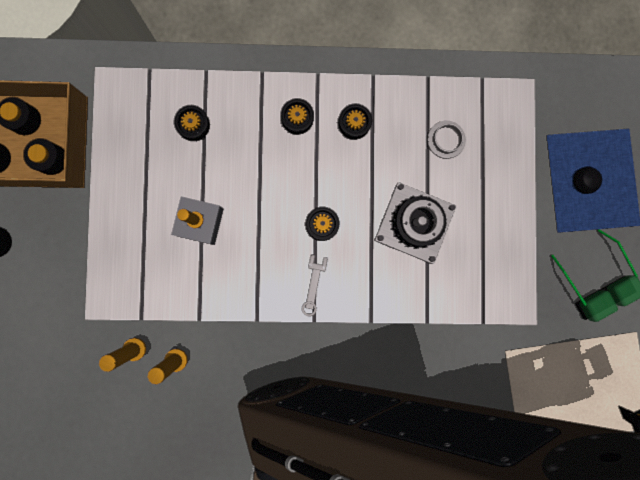

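View pics/wrist0.png

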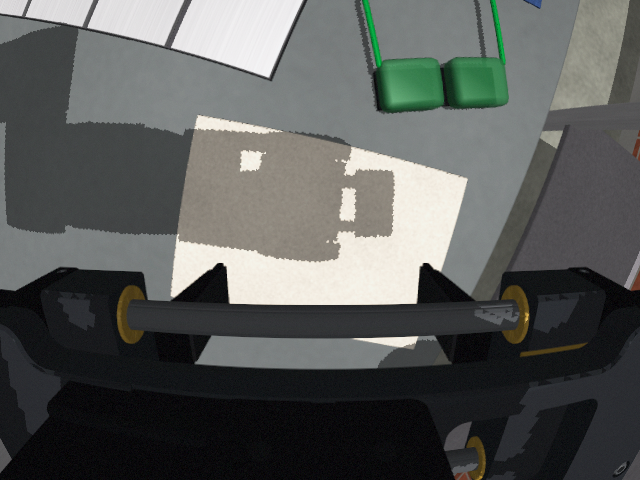

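Three things look like the drift. In the scene view they are the two loose bars at (432,180) and (463,195), and the one in the grey stand at (396,262). The one in the stand is the smallest and has the collar seated on the block, so it fits. I'll confirm it with enlarged crops.

```bash
python3 - <<'E'
import cv2,numpy as np
t=cv2.imread("pics/top0.png");s=cv2.imread("pics/scene0.png")
a=cv2.resize(t[180:260,150:240],None,fx=5,fy=5,interpolation=cv2.INTER_CUBIC)
b=cv2.resize(s[230:310,355:430],None,fx=5,fy=5,interpolation=cv2.INTER_CUBIC)
cv2.imwrite("pics/crop1.png",np.hstack([a[:400],b[:400,:350]]))
a=cv2.resize(t[175:270,370:465],None,fx=4,fy=4,interpolation=cv2.INTER_CUBIC)
b=cv2.resize(s[195:275,175:260],None,fx=4.6,fy=4.75,interpolation=cv2.INTER_CUBIC)
cv2.imwrite("pics/crop2.png",np.hstack([a,b[:380]]))
E
```

```text
(no output)
```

View pics/crop1.png

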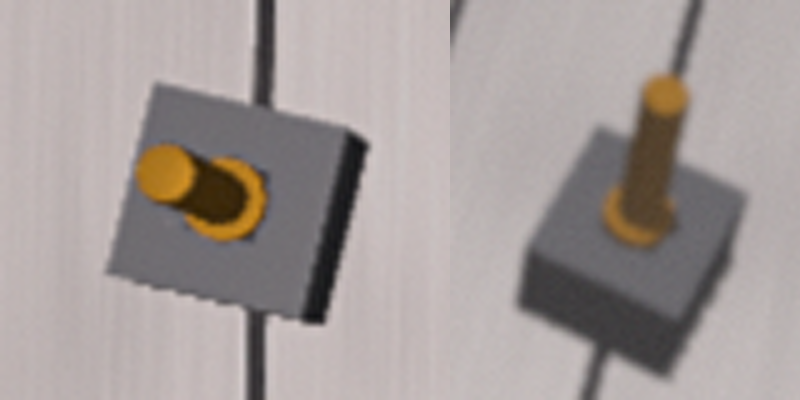

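View pics/crop2.png

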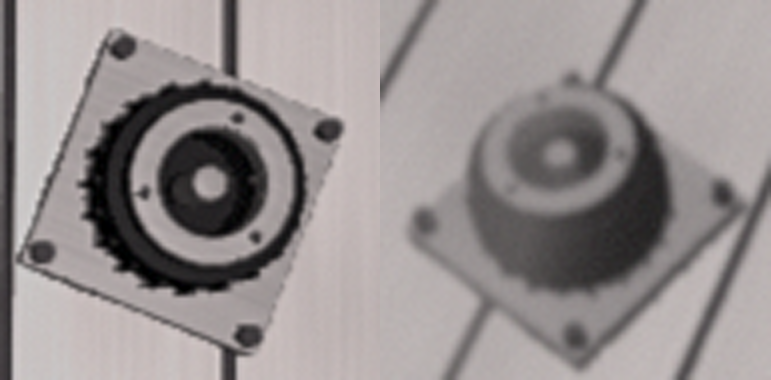

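The crops confirm it. In the top view the drift's head is near (183,214) and it stands on the block's collar. The cup shows three dimples at crop-2 pixels (237,118), (145,192) and (256,237). Next I triangulate.

```bash
cat > h.py <<'E'
import numpy as np,cv2
from cell import env
from scipy.spatial.transform import Rotation as Ro
I={n:env.camera_info(n) for n in("scene","top","wrist")}
def ray(n,uv,st=None):
    i=I[n];K=i["camera_matrix"]
    x=(uv[0]-K[0,2])/K[0,0];y=(uv[1]-K[1,2])/K[1,1]
    if n=="wrist":
        r=np.hypot(x,y);d=np.array([x/r*np.sin(r),y/r*np.sin(r),np.cos(r)])if r>0 else np.array([0,0,1.])
        Rt=Ro.from_euler("xyz",st["tcp_rot"]).as_matrix();M=i["mount"]
        return Rt@M[:3,3]+st["eef_pos"],Rt@M[:3,:3]@d
    d=i["R"].T@np.array([x,y,1]);return -i["R"].T@i["t"],d/np.linalg.norm(d)
def tri(rs):
    A=sum(np.eye(3)-np.outer(d,d) for o,d in rs);b=sum((np.eye(3)-np.outer(d,d))@o for o,d in rs)
    X=np.linalg.solve(A,b);return X,[np.linalg.norm(np.cross(X-o,d)) for o,d in rs]
def plane(r,z):
    o,d=r;return o+d*(z-o[2])/d[2]
def proj(n,X):
    i=I[n];p=i["camera_matrix"]@(i["R"]@np.array(X)+i["t"]);return p[:2]/p[2]
def wproj(X,st):
    M=I["wrist"]["mount"];K=I["wrist"]["camera_matrix"];Rt=Ro.from_euler("xyz",st["tcp_rot"]).as_matrix()
    c=M[:3,:3].T@(Rt.T@(np.array(X)-st["eef_pos"])-M[:3,3]);th=np.arctan2(np.hypot(c[0],c[1]),c[2]);p=c[:2]/np.hypot(c[0],c[1])*th
    return p*K[0,0]+K[:2,2]
E
python3 - <<'E'
from h import *
def c(p,s,o): return [(p[0]+.5)/s-.5+o[0],(p[1]+.5)/s-.5+o[1]]
T=[(155,83),(352,130),(303,318),(107,272),(166,173)]
S=[(222,320),(80,247),(150,127),(295,195),(215,95)]
import itertools
Tp=[ray("top",c(p,5,(150,180))) for p in T];Sp=[ray("scene",c(p,5,(355,230))) for p in S]
for i in range(5): print(i,*[np.round(v,1) for v in tri([Tp[i],Sp[i]])])
def c2(p): return [(p[0]-380+.5)/4.6-.5+175,(p[1]+.5)/4.75-.5+195]
T=[(209,183),(237,118),(145,192),(256,237)]
S=[(558,155),(622,154),(540,98),(512,190)]
for p in T: print(np.round(plane(ray("top",c(p,4,(370,175))),85),1))
for q in S: print(np.round(plane(ray("scene",c2(q)),85),1))
print(tri([ray("top",c(T[0],4,(370,175))),ray("scene",c2(S[0]))]))
E
```

```text
0 [595.4 273.4  79. ] [0.7 0.7]
1 [577.3 197.5  77. ] [2.6 2.6]
2 [501.1 214.3  77.1] [1.8 1.8]
3 [518.6 291.2  78.8] [0.3 0.3]
4 [548.3 244.3 187.5] [0.6 0.6]
[ 555.1 -214.3   85. ]
[ 588.5 -228.5   85. ]
[ 549.9 -181.7   85. ]
[ 528.1 -238.5   85. ]
[ 554.1 -213.7   85. ]
[ 543.  -180.6   85. ]
[ 522.3 -238.5   85. ]
[ 582.4 -228.3   85. ]
(array([ 554.83714161, -213.63943597,   86.12973949]), [np.float64(0.42558830472483666), np.float64(0.425588304724856)])
```

Heights agree: the stand top is at z≈78 and the drift head at 187.5 (expected 188). The axle top is at 86, so the hub face is at 78. I'll fly over the hub first for a wrist look.

jog_arm --series '[{"dx":0.027,"dy":0.0305,"dz":0.003,"rz":5.69},{"dx":0.027,"dy":0.0305,"dz":0.003,"rz":5.69},{"dx":0.027,"dy":0.0305,"dz":0.003,"rz":5.69},{"dx":0.027,"dy":0.0305,"dz":0.003,"rz":5.69},{"dx":0.027,"dy":0.0305,"dz":0.003,"rz":5.69},{"dx":0.027,"dy":0.0305,"dz":0.003,"rz":5.69},{"dx":0.027,"dy":0.0305,"dz":0.003,"rz":5.69},{"dx":0.027,"dy":0.0305,"dz":0.003,"rz":5.69},{"dx":0.027,"dy":0.0305,"dz":0.003,"rz":5.69},{"dx":0.027,"dy":0.0305,"dz":0.003,"rz":5.69},{"dx":0.027,"dy":0.0305,"dz":0.003,"rz":5.69},{"dx":0.027,"dy":0.0305,"dz":0.003,"rz":5.69}]'

```text
$.series[0]: bad value
```

```bash
python3 - <<'E'
from h import *
st=env.state();im=env.read_camera("wrist")[:,:,::-1]
print(st["t"],st["eef_pos"],st["tcp_rot"],st["qvel"])
np.save("st1.npy",np.r_[st["eef_pos"],st["tcp_rot"]])
cv2.imwrite("pics/w1.png",im)
cv2.imwrite("pics/w1c.png",cv2.resize(im[120:330,180:460],None,fx=2.8,fy=2.8,interpolation=cv2.INTER_CUBIC))
print(wproj([555,-214,86],st))
E
```

```text
0.15 [ 231.09483547 -580.52853881  225.22980041] [-1.57073018e+00  7.88677507e-04 -1.19198750e+00] [-0.00223939 -0.00111213 -0.00155844  0.00079394  0.0005813  -0.00110798]
[ 124.65654337 -151.29642991]
```

View pics/w1c.png

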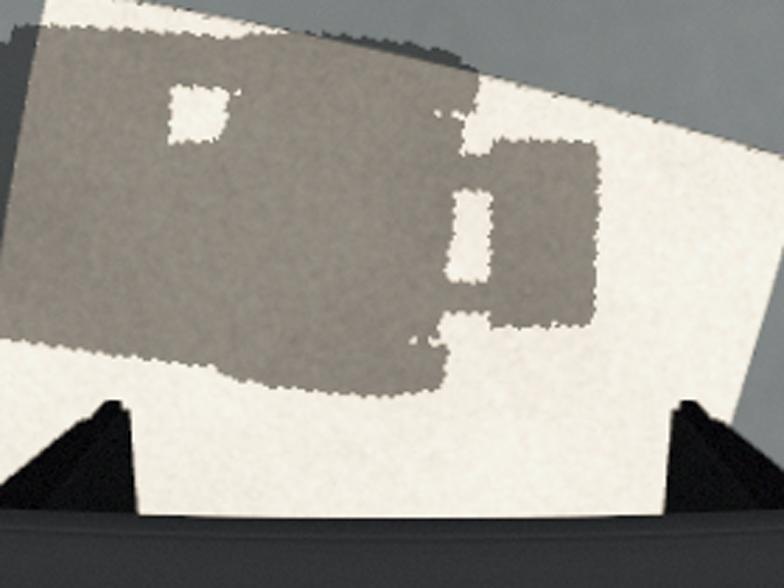

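The call was refused, possibly because every key has to be given, so I'll test that.

jog_arm --series '[{"dx":0.027,"dy":0.0305,"dz":0.003,"rx":0,"ry":0,"rz":5.69,"gripper":1}]'

```text
t: 0.3
eef_pos: [256.4, -552.0, 227.7]
tcp_rot: [-1.571, 0.0, -1.096]
ft_force: [0.9, 0.3, -0.6]
opening: 0.998
```

jog_arm --series '[{"dx":0.027,"dy":0.0305,"dz":0.003,"rx":0,"ry":0,"rz":5.69,"gripper":1},{"dx":0.027,"dy":0.0305,"dz":0.003,"rx":0,"ry":0,"rz":5.69,"gripper":1},{"dx":0.027,"dy":0.0305,"dz":0.003,"rx":0,"ry":0,"rz":5.69,"gripper":1},{"dx":0.027,"dy":0.0305,"dz":0.003,"rx":0,"ry":0,"rz":5.69,"gripper":1},{"dx":0.027,"dy":0.0305,"dz":0.003,"rx":0,"ry":0,"rz":5.69,"gripper":1},{"dx":0.027,"dy":0.0305,"dz":0.003,"rx":0,"ry":0,"rz":5.69,"gripper":1},{"dx":0.027,"dy":0.0305,"dz":0.003,"rx":0,"ry":0,"rz":5.69,"gripper":1},{"dx":0.027,"dy":0.0305,"dz":0.003,"rx":0,"ry":0,"rz":5.69,"gripper":1},{"dx":0.027,"dy":0.0305,"dz":0.003,"rx":0,"ry":0,"rz":5.69,"gripper":1},{"dx":0.027,"dy":0.0305,"dz":0.003,"rx":0,"ry":0,"rz":5.69,"gripper":1},{"dx":0.027,"dy":0.0305,"dz":0.003,"rx":0,"ry":0,"rz":5.69,"gripper":1},{"dx":0,"dy":0,"dz":0,"rx":0,"ry":0,"rz":0,"gripper":1}]'

```text
t: 1.5
eef_pos: [557.4, -211.5, 261.8]
tcp_rot: [-1.57, -0.001, 0.007]
ft_force: [0.0, 0.2, -0.1]
opening: 0.997
```

```bash
python3 - <<'E'
from h import *
st=env.state();im=env.read_camera("wrist")[:,:,::-1]
print(st["t"],st["eef_pos"],st["tcp_rot"],st["qvel"])
np.save("st1.npy",np.r_[st["eef_pos"],st["tcp_rot"]])
cv2.imwrite("pics/w1.png",im)
cv2.imwrite("pics/w1c.png",cv2.resize(im[120:330,180:460],None,fx=2.8,fy=2.8,interpolation=cv2.INTER_CUBIC))
print(wproj([555,-214,86],st))
E
```

```text
1.5 [ 557.44665377 -211.45421832  261.75731581] [-1.57045053e+00 -9.38786505e-04  6.72272521e-03] [-0.06909097 -0.01033142  0.03955761 -0.01996915 -0.01438867  0.0317542 ]
[320.04877768 225.83194295]
```

View pics/w1c.png

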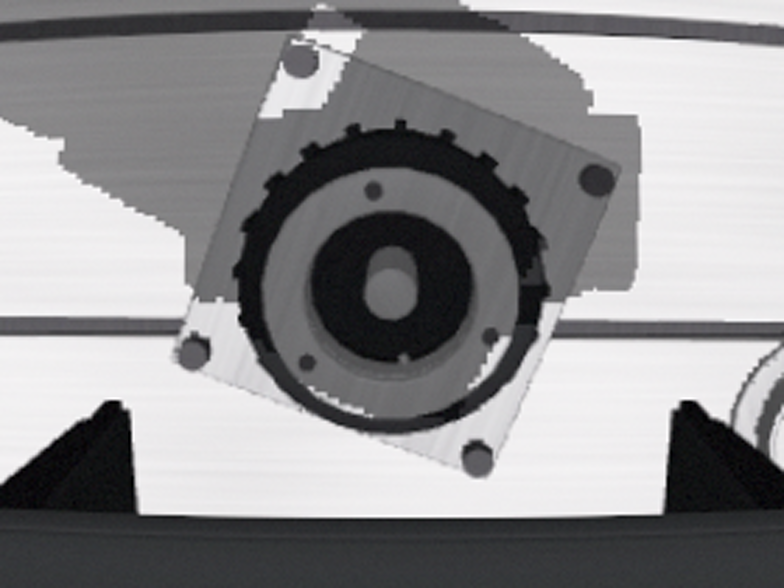

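The wrist view shows the axle at crop (391,294) and the dimples at (373,190), (307,362) and (491,336), all clear of the fingers.

```bash
python3 - <<'E'
from h import *
a=np.load("st1.npy");st=dict(eef_pos=a[:3],tcp_rot=a[3:])
def c(p,s,o): return [(p[0]+.5)/s-.5+o[0],(p[1]+.5)/s-.5+o[1]]
def c2(p): return [(p[0]-380+.5)/4.6-.5+175,(p[1]+.5)/4.75-.5+195]
W=[(391,294),(373,190),(307,362),(491,336)]
T=[(209,183),(145,192),(256,237),(237,118)]
S=[(558,155),(622,154),(540,98),(512,190)]
S=[S[0],S[1],S[2],S[3]]
D=[]
for i in range(4):
    z=86 if i==0 else 90.5
    rw=ray("wrist",c(W[i],2.8,(180,120)),st);rt=ray("top",c(T[i],4,(370,175)));rs=ray("scene",c2(S[i]))
    print(np.round(plane(rw,z),1),np.round(plane(rt,z),1),np.round(plane(rs,z),1),np.round(tri([rw,rt,rs])[0],1),np.round(tri([rt,rs])[0],1))
    D.append((plane(rw,z)+plane(rt,z))/2)
D=np.array(D);print(D, D[1:].mean(0)); 
for i in(1,2,3): print(np.hypot(*(D[i]-D[0])[:2]),np.degrees(np.arctan2(*(D[i]-D[0])[1::-1])))
E
```

```text
[ 554.3 -212.9   86. ] [ 555.  -214.1   86. ] [ 554.7 -213.3   86. ] [ 554.7 -213.4   86. ] [ 554.8 -213.6   86.1]
[ 548.4 -178.3   90.5] [ 549.4 -180.5   90.5] [ 546.4 -178.3   90.5] [ 548.7 -178.2   94. ] [ 548.7 -178.4   93.9]
[ 526.8 -235.    90.5] [ 527.7 -236.9   90.5] [ 525.9 -235.9   90.5] [ 527.3 -235.2   92.7] [ 527.4 -235.6   92.7]
[ 587.1 -225.7   90.5] [ 587.8 -227.1   90.5] [ 585.6 -225.8   90.5] [ 587.1 -225.4   92.9] [ 587.2 -225.5   93.1]
[[ 554.64412306 -213.51138074   86.        ]
 [ 548.9158474  -179.4111231    90.5       ]
 [ 527.25777223 -235.97156117   90.5       ]
 [ 587.44923507 -226.41603092   90.5       ]] [ 554.54095157 -213.93290506   90.5       ]
34.578038026562815 99.53570821064095
35.41852504698384 -140.64402840584393
35.2520264732787 -21.473343861585317
```

Dimples are 35 mm from the axle and 120° apart, as they should be. Now to the stand.

jog_arm --series '[{"dx":-0.0006,"dy":0.0416,"dz":0,"rx":0,"ry":0,"rz":0,"gripper":1},{"dx":-0.0006,"dy":0.0416,"dz":0,"rx":0,"ry":0,"rz":0,"gripper":1},{"dx":-0.0006,"dy":0.0416,"dz":0,"rx":0,"ry":0,"rz":0,"gripper":1},{"dx":-0.0006,"dy":0.0416,"dz":0,"rx":0,"ry":0,"rz":0,"gripper":1},{"dx":-0.0006,"dy":0.0416,"dz":0,"rx":0,"ry":0,"rz":0,"gripper":1},{"dx":-0.0006,"dy":0.0416,"dz":0,"rx":0,"ry":0,"rz":0,"gripper":1},{"dx":-0.0006,"dy":0.0416,"dz":0,"rx":0,"ry":0,"rz":0,"gripper":1},{"dx":-0.0006,"dy":0.0416,"dz":0,"rx":0,"ry":0,"rz":0,"gripper":1},{"dx":-0.0006,"dy":0.0416,"dz":0,"rx":0,"ry":0,"rz":0,"gripper":1},{"dx":-0.0006,"dy":0.0416,"dz":0,"rx":0,"ry":0,"rz":0,"gripper":1},{"dx":-0.0006,"dy":0.0416,"dz":0,"rx":0,"ry":0,"rz":0,"gripper":1},{"dx":0,"dy":0,"dz":0,"rx":0,"ry":0,"rz":0,"gripper":1}]'

```text
t: 2.75
eef_pos: [548.2, 245.6, 261.3]
tcp_rot: [-1.57, 0.0, 0.001]
ft_force: [0.2, -0.1, -0.3]
opening: 0.998
```

jog_arm --series '[{"dx":0,"dy":0,"dz":0,"rx":0,"ry":0,"rz":0,"gripper":1},{"dx":0,"dy":0,"dz":0,"rx":0,"ry":0,"rz":0,"gripper":1}]'

```text
t: 2.95
eef_pos: [548.7, 241.4, 261.5]
tcp_rot: [-1.571, 0.0, -0.002]
ft_force: [-0.2, 0.3, -0.5]
opening: 1.0
```

```bash
python3 - <<'E'
from h import *
st=env.state();im=env.read_camera("wrist")[:,:,::-1]
print(st["t"],st["eef_pos"],st["tcp_rot"],st["qvel"])
np.save("st2.npy",np.r_[st["eef_pos"],st["tcp_rot"]])
cv2.imwrite("pics/w2.png",im)
cv2.imwrite("pics/w2c.png",cv2.resize(im[120:330,180:460],None,fx=2.8,fy=2.8,interpolation=cv2.INTER_CUBIC))
print((wproj([548.2,244.3,188],st)-[180,120])*2.8)
E
```

```text
2.95 [548.68318676 241.41457165 261.53762659] [-1.57119623e+00  2.60345284e-04 -1.97569557e-03] [-0.00894235 -0.00507076 -0.00204225  0.00309411  0.00293003  0.00153282]
[398.24785177 363.04331863]
```

View pics/w2c.png

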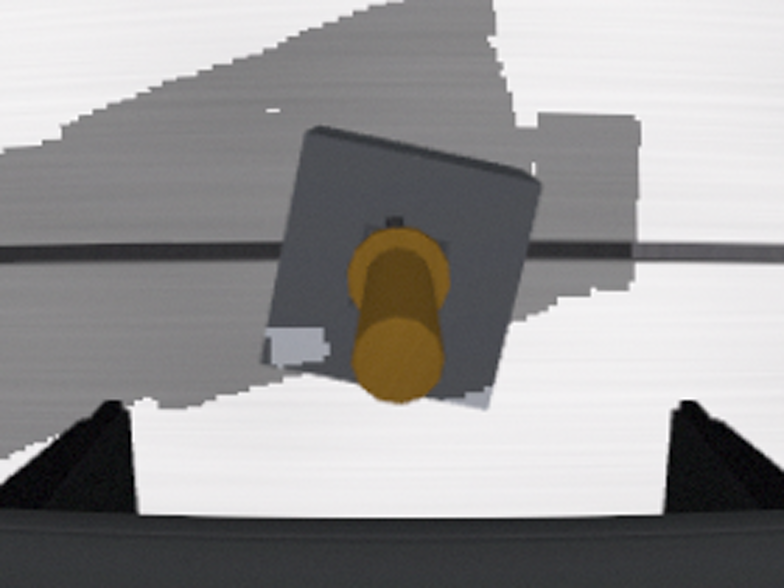

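The head at crop (398,360) matches the prediction (398,363) to about 1 mm. Descending to TCP z=135 and gripping.

jog_arm --series '[{"dx":0,"dy":0.0015,"dz":-0.03,"rx":0,"ry":0,"rz":0,"gripper":1},{"dx":0,"dy":0,"dz":-0.03,"rx":0,"ry":0,"rz":0,"gripper":1},{"dx":0,"dy":0,"dz":-0.03,"rx":0,"ry":0,"rz":0,"gripper":1},{"dx":0,"dy":0,"dz":-0.02,"rx":0,"ry":0,"rz":0,"gripper":1},{"dx":0,"dy":0,"dz":-0.0165,"rx":0,"ry":0,"rz":0,"gripper":1},{"dx":0,"dy":0,"dz":0,"rx":0,"ry":0,"rz":0,"gripper":1},{"dx":0,"dy":0,"dz":0,"rx":0,"ry":0,"rz":0,"gripper":1}]'

```text
t: 3.7
eef_pos: [549.0, 243.5, 135.7]
tcp_rot: [-1.571, -0.0, -0.002]
ft_force: [0.1, -0.2, 0.8]
opening: 1.002
```

jog_arm --series '[{"dx":0,"dy":0,"dz":0,"rx":0,"ry":0,"rz":0,"gripper":0},{"dx":0,"dy":0,"dz":0,"rx":0,"ry":0,"rz":0,"gripper":0},{"dx":0,"dy":0,"dz":0,"rx":0,"ry":0,"rz":0,"gripper":0},{"dx":0,"dy":0,"dz":0,"rx":0,"ry":0,"rz":0,"gripper":0},{"dx":0,"dy":0,"dz":0,"rx":0,"ry":0,"rz":0,"gripper":0},{"dx":0,"dy":0,"dz":0,"rx":0,"ry":0,"rz":0,"gripper":0},{"dx":0,"dy":0,"dz":0,"rx":0,"ry":0,"rz":0,"gripper":0},{"dx":0,"dy":0,"dz":0,"rx":0,"ry":0,"rz":0,"gripper":0}]'

```text
t: 4.5
eef_pos: [548.5, 244.4, 135.1]
tcp_rot: [-1.571, -0.0, -0.0]
ft_force: [-0.2, 0.2, -0.3]
opening: 0.387
```

jog_arm --series '[{"dx":0,"dy":0,"dz":0,"rx":0,"ry":0,"rz":0,"gripper":0},{"dx":0,"dy":0,"dz":0,"rx":0,"ry":0,"rz":0,"gripper":0},{"dx":0,"dy":0,"dz":0,"rx":0,"ry":0,"rz":0,"gripper":0},{"dx":0,"dy":0,"dz":0,"rx":0,"ry":0,"rz":0,"gripper":0}]'

```text
t: 4.9
eef_pos: [548.5, 244.4, 135.1]
tcp_rot: [-1.571, 0.0, -0.0]
ft_force: [-0.7, -0.3, -0.6]
opening: 0.231
```

```bash
python3 - <<'E'
from h import *
st=env.state();im=env.read_camera("wrist")[:,:,::-1]
print(st)
cv2.imwrite("pics/w3c.png",cv2.resize(im[120:330,180:460],None,fx=2.8,fy=2.8,interpolation=cv2.INTER_CUBIC))
E
```

```text
{'t': 4.9, 'joints': array([ 3.09234391e-01,  5.58479713e-01,  1.71452819e+00, -3.49449328e-05,
        8.68668682e-01,  3.09545124e-01]), 'qvel': array([ 0.00145861, -0.00096111, -0.00013732,  0.00141398, -0.00152789,
        0.00072015]), 'tau': array([-1.07731079e-01, -6.16550875e+01, -2.17546910e+01,  4.12438111e-02,
       -2.35739769e-02,  7.58962233e-04]), 'eef_pos': array([548.48361796, 244.40568001, 135.10535677]), 'tcp_rot': array([-1.57084730e+00,  7.18161015e-05, -2.88165146e-04]), 'ft_force': array([-0.70399154, -0.32500266, -0.5968781 ]), 'moment': array([ 0.03263238, -0.06743468,  0.01440284]), 'opening': 0.23098719458114236}
```

View pics/w3c.png

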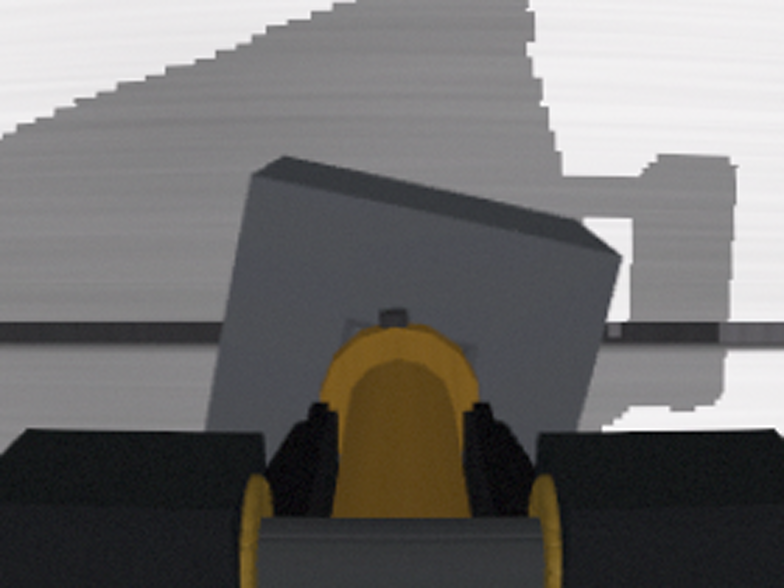

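The shank is gripped (0.231×95 = 22 mm). Lifting straight up.

jog_arm --series '[{"dx":0,"dy":0,"dz":0.005,"rx":0,"ry":0,"rz":0,"gripper":0},{"dx":0,"dy":0,"dz":0.012,"rx":0,"ry":0,"rz":0,"gripper":0},{"dx":0,"dy":0,"dz":0.018,"rx":0,"ry":0,"rz":0,"gripper":0},{"dx":0,"dy":0,"dz":0.02,"rx":0,"ry":0,"rz":0,"gripper":0},{"dx":0,"dy":0,"dz":0.02,"rx":0,"ry":0,"rz":0,"gripper":0},{"dx":0,"dy":0,"dz":0.015,"rx":0,"ry":0,"rz":0,"gripper":0},{"dx":0,"dy":0,"dz":0.01,"rx":0,"ry":0,"rz":0,"gripper":0},{"dx":0,"dy":0,"dz":0,"rx":0,"ry":0,"rz":0,"gripper":0},{"dx":0,"dy":0,"dz":0,"rx":0,"ry":0,"rz":0,"gripper":0}]'

```text
t: 5.85
eef_pos: [548.3, 244.3, 234.9]
tcp_rot: [-1.571, 0.0, -0.0]
ft_force: [-0.3, 0.2, -4.6]
opening: 0.226
```

```bash
python3 - <<'E'
from h import *
st=env.state();im=env.read_camera("scene")[:,:,::-1]
print(st["eef_pos"],st["ft_force"])
w=env.read_camera("wrist")[:,:,::-1]
cv2.imwrite("pics/s4.png",im)
b=cv2.resize(im[180:320,330:470],None,fx=4,fy=4,interpolation=cv2.INTER_CUBIC)
cv2.imwrite("pics/s4c.png",b)
cv2.imwrite("pics/w4c.png",cv2.resize(w[120:330,180:460],None,fx=2.8,fy=2.8,interpolation=cv2.INTER_CUBIC))
z=st["eef_pos"][2]-57.1
print([((proj("scene",[548.4,244.3,z-d])-[330,180])*4).round() for d in(0,28,44)])
print([((wproj([548.4,244.3,z-d],st)-[180,120])*2.8).round() for d in(0,28,44)])
E
```

```text
[548.3131833  244.2954588  234.90224577] [-0.3419531   0.22258511 -4.64559972]
[array([267., 284.]), array([261., 311.]), array([257., 326.])]
[array([401., 396.]), array([401., 362.]), array([401., 345.])]
```

View pics/s4c.png

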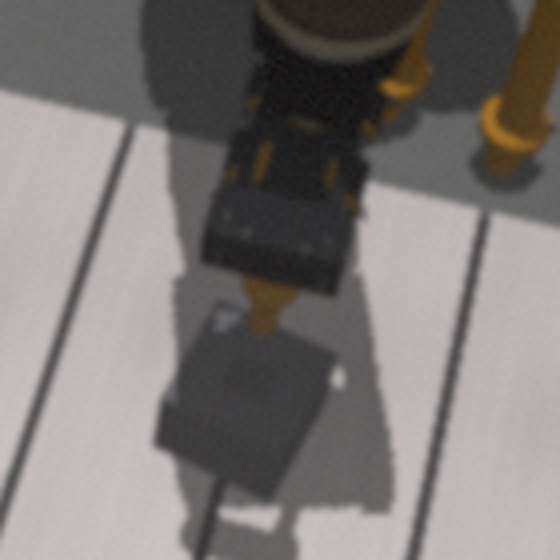

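View pics/w4c.png

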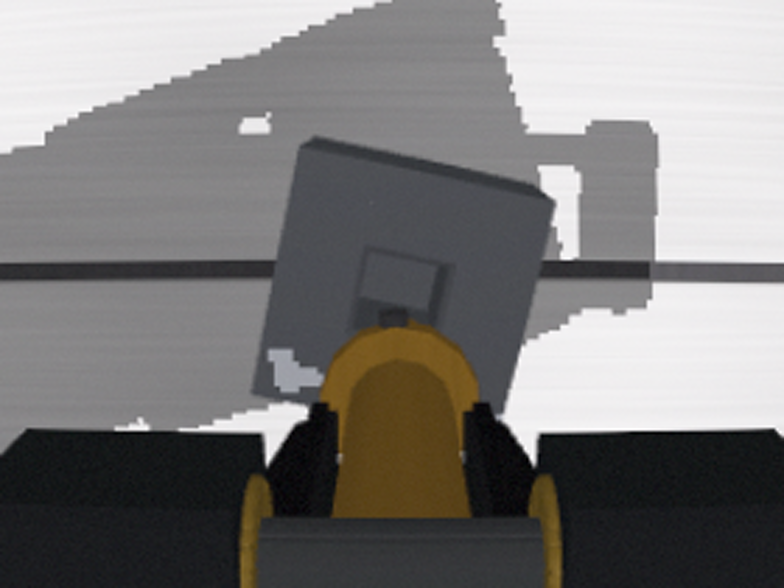

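The drift is out and hangs straight. The nose sticks out about 40 mm (face near crop (262,325) in the scene view). Carrying it over to dimple A (548.7,-179).

jog_arm --series '[{"dx":0,"dy":-0.02,"dz":0,"rx":0,"ry":0,"rz":0,"gripper":0},{"dx":0,"dy":-0.04,"dz":0,"rx":0,"ry":0,"rz":0,"gripper":0},{"dx":0,"dy":-0.04,"dz":0,"rx":0,"ry":0,"rz":0,"gripper":0},{"dx":0,"dy":-0.04,"dz":0,"rx":0,"ry":0,"rz":0,"gripper":0},{"dx":0,"dy":-0.04,"dz":0,"rx":0,"ry":0,"rz":0,"gripper":0},{"dx":0,"dy":-0.04,"dz":0,"rx":0,"ry":0,"rz":0,"gripper":0},{"dx":0,"dy":-0.04,"dz":0,"rx":0,"ry":0,"rz":0,"gripper":0},{"dx":0,"dy":-0.04,"dz":0,"rx":0,"ry":0,"rz":0,"gripper":0},{"dx":0,"dy":-0.04,"dz":0,"rx":0,"ry":0,"rz":0,"gripper":0},{"dx":0,"dy":-0.04,"dz":0,"rx":0,"ry":0,"rz":0,"gripper":0},{"dx":0.0003,"dy":-0.03,"dz":0,"rx":0,"ry":0,"rz":0,"gripper":0},{"dx":0,"dy":-0.0136,"dz":0,"rx":0,"ry":0,"rz":0,"gripper":0}]'

```text
t: 7.15
eef_pos: [548.5, -181.6, 234.3]
tcp_rot: [-1.571, 0.001, -0.002]
ft_force: [0.1, 0.3, -4.8]
opening: 0.228
```

jog_arm --series '[{"dx":0,"dy":0,"dz":-0.015,"rx":0,"ry":0,"rz":0,"gripper":0},{"dx":0,"dy":0,"dz":-0.015,"rx":0,"ry":0,"rz":0,"gripper":0},{"dx":0,"dy":0,"dz":-0.005,"rx":0,"ry":0,"rz":0,"gripper":0},{"dx":0,"dy":0,"dz":0,"rx":0,"ry":0,"rz":0,"gripper":0},{"dx":0,"dy":0,"dz":0,"rx":0,"ry":0,"rz":0,"gripper":0},{"dx":0,"dy":0,"dz":0,"rx":0,"ry":0,"rz":0,"gripper":0}]'

```text
t: 7.75
eef_pos: [549.2, -179.1, 200.8]
tcp_rot: [-1.571, -0.001, 0.0]
ft_force: [0.3, -0.8, -3.4]
opening: 0.226
```

```bash
python3 - <<'E'
from h import *
st=env.state()
print(st["eef_pos"],st["ft_force"],st["moment"])
w=env.read_camera("wrist")[:,:,::-1]
im=env.read_camera("scene")[:,:,::-1]
b=cv2.resize(im[180:290,170:270],None,fx=5,fy=5,interpolation=cv2.INTER_CUBIC)
cv2.imwrite("pics/s5c.png",b)
cv2.imwrite("pics/w5c.png",cv2.resize(w[120:330,180:460],None,fx=2.8,fy=2.8,interpolation=cv2.INTER_CUBIC))
E
```

```text
[ 549.17414436 -179.07108939  200.83042838] [ 0.25984041 -0.82131989 -3.35449628] [-0.03537237 -0.1591204  -0.00858177]
```

View pics/s5c.png

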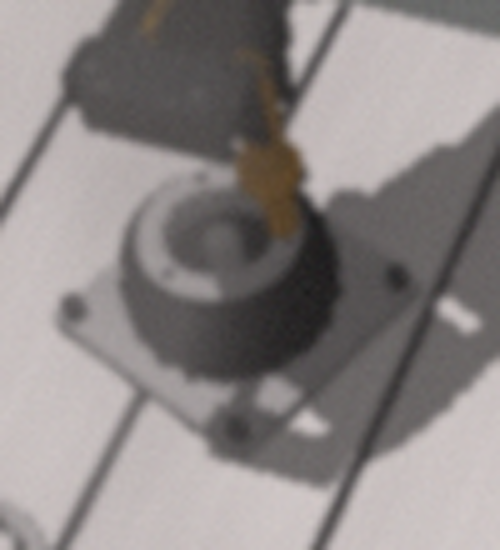

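View pics/w5c.png

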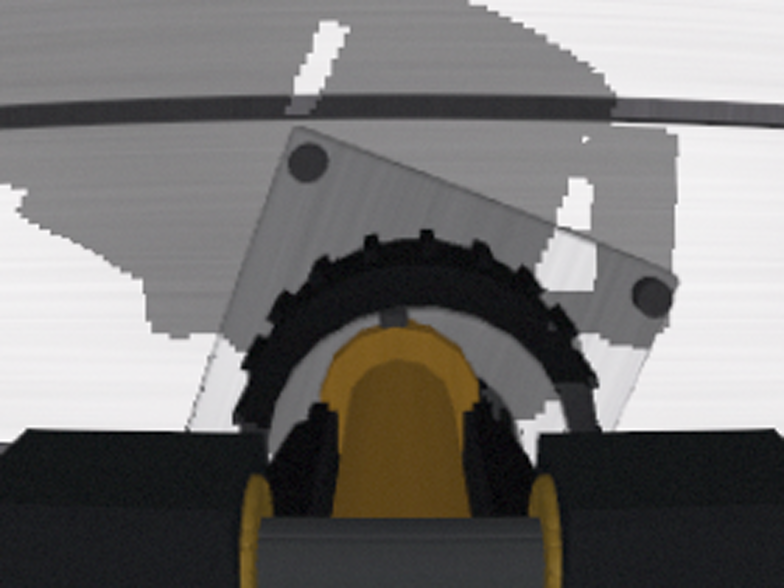

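The nose is over dimple A. The baseline fz is about -4 N, and contact will show as a rise. Descending slowly.

jog_arm --series '[{"dx":0,"dy":0,"dz":-0.001,"rx":0,"ry":0,"rz":0,"gripper":0},{"dx":0,"dy":0,"dz":-0.001,"rx":0,"ry":0,"rz":0,"gripper":0},{"dx":0,"dy":0,"dz":-0.001,"rx":0,"ry":0,"rz":0,"gripper":0},{"dx":0,"dy":0,"dz":-0.001,"rx":0,"ry":0,"rz":0,"gripper":0},{"dx":0,"dy":0,"dz":-0.001,"rx":0,"ry":0,"rz":0,"gripper":0},{"dx":0,"dy":0,"dz":-0.001,"rx":0,"ry":0,"rz":0,"gripper":0}]'

```text
t: 8.45
eef_pos: [548.8, -179.2, 194.0]
tcp_rot: [-1.571, 0.0, -0.0]
ft_force: [-0.1, -0.1, -2.9]
opening: 0.225
```

jog_arm --series '[{"dx":0,"dy":0,"dz":-0.001,"rx":0,"ry":0,"rz":0,"gripper":0},{"dx":0,"dy":0,"dz":-0.001,"rx":0,"ry":0,"rz":0,"gripper":0}]'

```text
t: 8.65
eef_pos: [548.9, -179.2, 192.1]
tcp_rot: [-1.571, -0.0, -0.0]
ft_force: [-0.2, 0.6, -3.2]
opening: 0.225
```

jog_arm --series '[{"dx":0,"dy":0,"dz":-0.001,"rx":0,"ry":0,"rz":0,"gripper":0},{"dx":0,"dy":0,"dz":-0.001,"rx":0,"ry":0,"rz":0,"gripper":0}]'

```text
t: 8.85
eef_pos: [549.1, -179.3, 190.9]
tcp_rot: [-1.571, -0.001, -0.0]
ft_force: [-1.9, 1.1, 8.9]
opening: 0.229
```

Contact at A, at about TCP z=191. Before pushing, I'll touch B and C to learn the tilt.

jog_arm --series '[{"dx":0,"dy":0,"dz":0.006,"rx":0,"ry":0,"rz":0,"gripper":0},{"dx":-0.0105,"dy":-0.0285,"dz":0,"rx":0,"ry":0,"rz":0,"gripper":0},{"dx":-0.011,"dy":-0.028,"dz":0,"rx":0,"ry":0,"rz":0,"gripper":0},{"dx":0,"dy":0,"dz":0,"rx":0,"ry":0,"rz":0,"gripper":0},{"dx":0,"dy":0,"dz":-0.002,"rx":0,"ry":0,"rz":0,"gripper":0},{"dx":0,"dy":0,"dz":-0.002,"rx":0,"ry":0,"rz":0,"gripper":0}]'

```text
t: 9.45
eef_pos: [527.5, -235.2, 192.0]
tcp_rot: [-1.571, -0.0, -0.0]
ft_force: [-0.4, 0.3, -3.6]
opening: 0.228
```

jog_arm --series '[{"dx":0,"dy":0,"dz":-0.0005,"rx":0,"ry":0,"rz":0,"gripper":0},{"dx":0,"dy":0,"dz":-0.0005,"rx":0,"ry":0,"rz":0,"gripper":0}]'

```text
t: 9.65
eef_pos: [527.6, -235.1, 191.0]
tcp_rot: [-1.571, 0.0, 0.001]
ft_force: [0.1, -0.3, -3.4]
opening: 0.227
```

jog_arm --series '[{"dx":0,"dy":0,"dz":-0.0005,"rx":0,"ry":0,"rz":0,"gripper":0}]'

```text
t: 9.75
eef_pos: [527.6, -235.3, 190.7]
tcp_rot: [-1.571, -0.0, 0.0]
ft_force: [0.3, 0.4, -1.2]
opening: 0.224
```

jog_arm --series '[{"dx":0,"dy":0,"dz":-0.0005,"rx":0,"ry":0,"rz":0,"gripper":0}]'

```text
t: 9.85
eef_pos: [527.6, -235.4, 190.5]
tcp_rot: [-1.571, -0.0, 0.0]
ft_force: [-0.7, 0.7, 2.5]
opening: 0.228
```

B touches at about 190.8. Now C.

jog_arm --series '[{"dx":0,"dy":0,"dz":0.006,"rx":0,"ry":0,"rz":0,"gripper":0},{"dx":0.03,"dy":0.005,"dz":0,"rx":0,"ry":0,"rz":0,"gripper":0},{"dx":0.03,"dy":0.005,"dz":0,"rx":0,"ry":0,"rz":0,"gripper":0},{"dx":0,"dy":0,"dz":0,"rx":0,"ry":0,"rz":0,"gripper":0},{"dx":0,"dy":0,"dz":-0.002,"rx":0,"ry":0,"rz":0,"gripper":0},{"dx":0,"dy":0,"dz":-0.002,"rx":0,"ry":0,"rz":0,"gripper":0}]'

```text
t: 10.45
eef_pos: [586.7, -225.7, 192.0]
tcp_rot: [-1.571, 0.001, -0.0]
ft_force: [-0.6, -0.2, -3.8]
opening: 0.231
```

jog_arm --series '[{"dx":0,"dy":0,"dz":-0.0005,"rx":0,"ry":0,"rz":0,"gripper":0}]'

```text
t: 10.55
eef_pos: [586.7, -225.8, 191.6]
tcp_rot: [-1.571, 0.0, -0.001]
ft_force: [-0.7, 0.5, -2.9]
opening: 0.223
```

jog_arm --series '[{"dx":0,"dy":0,"dz":-0.0005,"rx":0,"ry":0,"rz":0,"gripper":0}]'

```text
t: 10.65
eef_pos: [586.8, -225.9, 191.4]
tcp_rot: [-1.571, 0.0, -0.001]
ft_force: [-1.9, 0.6, 0.7]
opening: 0.228
```

jog_arm --series '[{"dx":0,"dy":0,"dz":-0.0005,"rx":0,"ry":0,"rz":0,"gripper":0}]'

```text
t: 10.75
eef_pos: [587.0, -225.9, 191.2]
tcp_rot: [-1.571, -0.0, -0.001]
ft_force: [-3.0, 0.9, 3.2]
opening: 0.229
```

Touch heights are A≈191.3, B≈190.8 and C≈191.6, so the tilt is small. Starting to push at C, the highest.

jog_arm --series '[{"dx":0,"dy":0,"dz":-0.0005,"rx":0,"ry":0,"rz":0,"gripper":0},{"dx":0,"dy":0,"dz":-0.0005,"rx":0,"ry":0,"rz":0,"gripper":0}]'

```text
t: 10.95
eef_pos: [587.1, -225.9, 190.7]
tcp_rot: [-1.571, -0.0, -0.0]
ft_force: [-4.0, 1.1, 8.5]
opening: 0.231
```

jog_arm --series '[{"dx":0,"dy":0,"dz":-0.0005,"rx":0,"ry":0,"rz":0,"gripper":0},{"dx":0,"dy":0,"dz":-0.0005,"rx":0,"ry":0,"rz":0,"gripper":0}]'

```text
t: 11.15
eef_pos: [587.2, -225.9, 189.9]
tcp_rot: [-1.571, -0.001, -0.0]
ft_force: [-4.5, 1.0, 9.0]
opening: 0.228
```

jog_arm --series '[{"dx":0,"dy":0,"dz":-0.0005,"rx":0,"ry":0,"rz":0,"gripper":0},{"dx":0,"dy":0,"dz":-0.0005,"rx":0,"ry":0,"rz":0,"gripper":0}]'

```text
t: 11.35
eef_pos: [587.2, -225.9, 188.9]
tcp_rot: [-1.571, -0.001, -0.0]
ft_force: [-5.0, 0.8, 9.4]
opening: 0.224
```

C sank about 2 mm at a steady ~13 N. Next A.

jog_arm --series '[{"dx":0,"dy":0,"dz":0.008,"rx":0,"ry":0,"rz":0,"gripper":0},{"dx":-0.0193,"dy":0.0233,"dz":0,"rx":0,"ry":0,"rz":0,"gripper":0},{"dx":-0.0193,"dy":0.0233,"dz":0,"rx":0,"ry":0,"rz":0,"gripper":0},{"dx":0,"dy":0,"dz":0,"rx":0,"ry":0,"rz":0,"gripper":0},{"dx":0,"dy":0,"dz":-0.002,"rx":0,"ry":0,"rz":0,"gripper":0},{"dx":0,"dy":0,"dz":-0.002,"rx":0,"ry":0,"rz":0,"gripper":0}]'

```text
t: 11.95
eef_pos: [549.4, -179.6, 191.7]
tcp_rot: [-1.571, -0.001, -0.0]
ft_force: [-0.1, -0.3, -4.0]
opening: 0.223
```

jog_arm --series '[{"dx":0,"dy":0,"dz":-0.0005,"rx":0,"ry":0,"rz":0,"gripper":0}]'

```text
t: 12.05
eef_pos: [549.2, -179.7, 190.9]
tcp_rot: [-1.571, -0.0, -0.001]
ft_force: [0.1, 0.4, 0.6]
opening: 0.23
```

jog_arm --series '[{"dx":0,"dy":0,"dz":-0.0005,"rx":0,"ry":0,"rz":0,"gripper":0}]'

```text
t: 12.15
eef_pos: [549.3, -179.6, 190.7]
tcp_rot: [-1.571, -0.001, -0.001]
ft_force: [0.4, 0.9, 1.9]
opening: 0.225
```

jog_arm --series '[{"dx":0,"dy":0,"dz":-0.0005,"rx":0,"ry":0,"rz":0,"gripper":0},{"dx":0,"dy":0,"dz":-0.0005,"rx":0,"ry":0,"rz":0,"gripper":0},{"dx":0,"dy":0,"dz":-0.0005,"rx":0,"ry":0,"rz":0,"gripper":0}]'

```text
t: 12.45
eef_pos: [549.3, -179.5, 190.2]
tcp_rot: [-1.572, -0.002, -0.0]
ft_force: [-0.8, 0.5, 8.1]
opening: 0.227
```

jog_arm --series '[{"dx":0,"dy":0,"dz":-0.0005,"rx":0,"ry":0,"rz":0,"gripper":0},{"dx":0,"dy":0,"dz":-0.0005,"rx":0,"ry":0,"rz":0,"gripper":0}]'

```text
t: 12.65
eef_pos: [549.3, -179.5, 189.3]
tcp_rot: [-1.572, -0.002, -0.0]
ft_force: [-0.6, -0.1, 9.3]
opening: 0.226
```

Now B (dx -22.0, dy -56.2 from A).

jog_arm --series '[{"dx":0,"dy":0,"dz":0.008,"rx":0,"ry":0,"rz":0,"gripper":0},{"dx":-0.011,"dy":-0.0282,"dz":0,"rx":0,"ry":0,"rz":0,"gripper":0},{"dx":-0.011,"dy":-0.028,"dz":0,"rx":0,"ry":0,"rz":0,"gripper":0},{"dx":0,"dy":0,"dz":0,"rx":0,"ry":0,"rz":0,"gripper":0},{"dx":0,"dy":0,"dz":-0.002,"rx":0,"ry":0,"rz":0,"gripper":0},{"dx":0,"dy":0,"dz":-0.002,"rx":0,"ry":0,"rz":0,"gripper":0}]'

```text
t: 13.25
eef_pos: [526.8, -234.7, 191.9]
tcp_rot: [-1.57, 0.0, -0.0]
ft_force: [0.1, 0.3, -2.6]
opening: 0.232
```

jog_arm --series '[{"dx":0,"dy":0,"dz":-0.0005,"rx":0,"ry":0,"rz":0,"gripper":0}]'

```text
t: 13.35
eef_pos: [526.9, -234.5, 191.2]
tcp_rot: [-1.57, 0.001, 0.001]
ft_force: [-0.3, 0.4, -4.1]
opening: 0.23
```

jog_arm --series '[{"dx":0,"dy":0,"dz":-0.0005,"rx":0,"ry":0,"rz":0,"gripper":0},{"dx":0,"dy":0,"dz":-0.0005,"rx":0,"ry":0,"rz":0,"gripper":0}]'

```text
t: 13.55
eef_pos: [526.9, -234.9, 190.6]
tcp_rot: [-1.571, -0.0, 0.0]
ft_force: [-0.1, 0.1, -3.4]
opening: 0.228
```

jog_arm --series '[{"dx":0,"dy":0,"dz":-0.0005,"rx":0,"ry":0,"rz":0,"gripper":0},{"dx":0,"dy":0,"dz":-0.0005,"rx":0,"ry":0,"rz":0,"gripper":0}]'

```text
t: 13.75
eef_pos: [526.9, -235.2, 189.9]
tcp_rot: [-1.571, -0.0, -0.0]
ft_force: [-0.2, 1.0, 1.0]
opening: 0.229
```

jog_arm --series '[{"dx":0,"dy":0,"dz":-0.0005,"rx":0,"ry":0,"rz":0,"gripper":0},{"dx":0,"dy":0,"dz":-0.0005,"rx":0,"ry":0,"rz":0,"gripper":0},{"dx":0,"dy":0,"dz":-0.0005,"rx":0,"ry":0,"rz":0,"gripper":0}]'

```text
t: 14.05
eef_pos: [527.0, -235.4, 189.1]
tcp_rot: [-1.571, -0.001, -0.0]
ft_force: [-2.3, 1.6, 9.5]
opening: 0.225
```

jog_arm --series '[{"dx":0,"dy":0,"dz":-0.0005,"rx":0,"ry":0,"rz":0,"gripper":0},{"dx":0,"dy":0,"dz":-0.0005,"rx":0,"ry":0,"rz":0,"gripper":0},{"dx":0,"dy":0,"dz":-0.0005,"rx":0,"ry":0,"rz":0,"gripper":0}]'

```text
t: 14.35
eef_pos: [526.9, -235.4, 187.8]
tcp_rot: [-1.572, -0.001, -0.0]
ft_force: [-2.4, 0.7, 9.6]
opening: 0.226
```

jog_arm --series '[{"dx":0,"dy":0,"dz":0.008,"rx":0,"ry":0,"rz":0,"gripper":0},{"dx":0.03,"dy":0.005,"dz":0,"rx":0,"ry":0,"rz":0,"gripper":0},{"dx":0.0305,"dy":0.0045,"dz":0,"rx":0,"ry":0,"rz":0,"gripper":0},{"dx":0,"dy":0,"dz":0,"rx":0,"ry":0,"rz":0,"gripper":0},{"dx":0,"dy":0,"dz":-0.002,"rx":0,"ry":0,"rz":0,"gripper":0},{"dx":0,"dy":0,"dz":-0.002,"rx":0,"ry":0,"rz":0,"gripper":0}]'

```text
t: 14.95
eef_pos: [586.6, -225.8, 190.3]
tcp_rot: [-1.571, 0.001, -0.0]
ft_force: [-0.3, -0.1, -4.3]
opening: 0.228
```

jog_arm --series '[{"dx":0,"dy":0,"dz":-0.0005,"rx":0,"ry":0,"rz":0,"gripper":0}]'

```text
t: 15.05
eef_pos: [586.5, -225.9, 189.9]
tcp_rot: [-1.571, 0.001, -0.001]
ft_force: [0.6, -0.2, -2.9]
opening: 0.225
```

jog_arm --series '[{"dx":0,"dy":0,"dz":-0.0005,"rx":0,"ry":0,"rz":0,"gripper":0},{"dx":0,"dy":0,"dz":-0.0005,"rx":0,"ry":0,"rz":0,"gripper":0}]'

```text
t: 15.25
eef_pos: [587.0, -226.0, 189.3]
tcp_rot: [-1.571, -0.0, -0.001]
ft_force: [0.3, 0.6, -4.1]
opening: 0.228
```

jog_arm --series '[{"dx":0,"dy":0,"dz":-0.0005,"rx":0,"ry":0,"rz":0,"gripper":0},{"dx":0,"dy":0,"dz":-0.0005,"rx":0,"ry":0,"rz":0,"gripper":0}]'

```text
t: 15.45
eef_pos: [587.3, -226.0, 188.6]
tcp_rot: [-1.571, -0.001, -0.0]
ft_force: [-2.3, 0.6, 2.7]
opening: 0.229
```

jog_arm --series '[{"dx":0,"dy":0,"dz":-0.0005,"rx":0,"ry":0,"rz":0,"gripper":0},{"dx":0,"dy":0,"dz":-0.0005,"rx":0,"ry":0,"rz":0,"gripper":0},{"dx":0,"dy":0,"dz":-0.0005,"rx":0,"ry":0,"rz":0,"gripper":0}]'

```text
t: 15.75
eef_pos: [587.4, -226.0, 187.9]
tcp_rot: [-1.572, -0.001, -0.0]
ft_force: [-2.7, -0.8, 8.9]
opening: 0.23
```

jog_arm --series '[{"dx":0,"dy":0,"dz":-0.0005,"rx":0,"ry":0,"rz":0,"gripper":0},{"dx":0,"dy":0,"dz":-0.0005,"rx":0,"ry":0,"rz":0,"gripper":0}]'

```text
t: 15.95
eef_pos: [587.4, -226.0, 187.0]
tcp_rot: [-1.572, -0.001, -0.0]
ft_force: [-2.4, 0.6, 9.3]
opening: 0.227
```

jog_arm --series '[{"dx":0,"dy":0,"dz":-0.0005,"rx":0,"ry":0,"rz":0,"gripper":0}]'

```text
t: 16.05
eef_pos: [587.5, -226.0, 186.5]
tcp_rot: [-1.572, -0.001, -0.0]
ft_force: [-3.4, 1.7, 8.6]
opening: 0.232
```

Now A, last seen at about 189.3 or a little higher.

jog_arm --series '[{"dx":0,"dy":0,"dz":0.008,"rx":0,"ry":0,"rz":0,"gripper":0},{"dx":-0.0193,"dy":0.0233,"dz":0,"rx":0,"ry":0,"rz":0,"gripper":0},{"dx":-0.0193,"dy":0.0233,"dz":0,"rx":0,"ry":0,"rz":0,"gripper":0},{"dx":0,"dy":0,"dz":0,"rx":0,"ry":0,"rz":0,"gripper":0},{"dx":0,"dy":0,"dz":-0.002,"rx":0,"ry":0,"rz":0,"gripper":0},{"dx":0,"dy":0,"dz":-0.001,"rx":0,"ry":0,"rz":0,"gripper":0}]'

```text
t: 16.65
eef_pos: [549.2, -179.7, 190.1]
tcp_rot: [-1.571, -0.001, -0.0]
ft_force: [-0.9, -0.3, -4.1]
opening: 0.227
```

jog_arm --series '[{"dx":0,"dy":0,"dz":-0.0005,"rx":0,"ry":0,"rz":0,"gripper":0},{"dx":0,"dy":0,"dz":-0.0005,"rx":0,"ry":0,"rz":0,"gripper":0}]'

```text
t: 16.85
eef_pos: [549.0, -179.7, 189.0]
tcp_rot: [-1.571, -0.0, -0.001]
ft_force: [0.3, -0.2, -0.0]
opening: 0.225
```

jog_arm --series '[{"dx":0,"dy":0,"dz":-0.0005,"rx":0,"ry":0,"rz":0,"gripper":0},{"dx":0,"dy":0,"dz":-0.0005,"rx":0,"ry":0,"rz":0,"gripper":0}]'

```text
t: 17.05
eef_pos: [549.1, -179.6, 188.7]
tcp_rot: [-1.571, -0.001, -0.0]
ft_force: [-0.2, 0.5, 5.4]
opening: 0.225
```

jog_arm --series '[{"dx":0,"dy":0,"dz":-0.0005,"rx":0,"ry":0,"rz":0,"gripper":0},{"dx":0,"dy":0,"dz":-0.0005,"rx":0,"ry":0,"rz":0,"gripper":0}]'

```text
t: 17.25
eef_pos: [549.1, -179.5, 188.2]
tcp_rot: [-1.572, -0.002, -0.0]
ft_force: [-1.1, 0.8, 8.7]
opening: 0.228
```

jog_arm --series '[{"dx":0,"dy":0,"dz":-0.0005,"rx":0,"ry":0,"rz":0,"gripper":0},{"dx":0,"dy":0,"dz":-0.0005,"rx":0,"ry":0,"rz":0,"gripper":0}]'

```text
t: 17.45
eef_pos: [549.1, -179.5, 187.3]
tcp_rot: [-1.572, -0.002, -0.0]
ft_force: [-2.1, 1.2, 8.6]
opening: 0.231
```

jog_arm --series '[{"dx":0,"dy":0,"dz":-0.0005,"rx":0,"ry":0,"rz":0,"gripper":0},{"dx":0,"dy":0,"dz":-0.0005,"rx":0,"ry":0,"rz":0,"gripper":0}]'

```text
t: 17.65
eef_pos: [549.0, -179.5, 186.3]
tcp_rot: [-1.572, -0.002, -0.0]
ft_force: [-2.3, -0.0, 9.4]
opening: 0.228
```

jog_arm --series '[{"dx":0,"dy":0,"dz":0.008,"rx":0,"ry":0,"rz":0,"gripper":0},{"dx":-0.011,"dy":-0.0282,"dz":0,"rx":0,"ry":0,"rz":0,"gripper":0},{"dx":-0.011,"dy":-0.028,"dz":0,"rx":0,"ry":0,"rz":0,"gripper":0},{"dx":0,"dy":0,"dz":0,"rx":0,"ry":0,"rz":0,"gripper":0},{"dx":0,"dy":0,"dz":-0.002,"rx":0,"ry":0,"rz":0,"gripper":0},{"dx":0,"dy":0,"dz":-0.002,"rx":0,"ry":0,"rz":0,"gripper":0}]'

```text
t: 18.25
eef_pos: [526.7, -234.8, 188.9]
tcp_rot: [-1.57, 0.0, -0.0]
ft_force: [0.5, 0.2, -3.5]
opening: 0.228
```

jog_arm --series '[{"dx":0,"dy":0,"dz":-0.0005,"rx":0,"ry":0,"rz":0,"gripper":0},{"dx":0,"dy":0,"dz":-0.0005,"rx":0,"ry":0,"rz":0,"gripper":0}]'

```text
t: 18.45
eef_pos: [526.9, -234.7, 188.0]
tcp_rot: [-1.571, 0.0, 0.001]
ft_force: [-0.4, -0.4, -4.4]
opening: 0.227
```

jog_arm --series '[{"dx":0,"dy":0,"dz":-0.0005,"rx":0,"ry":0,"rz":0,"gripper":0},{"dx":0,"dy":0,"dz":-0.0005,"rx":0,"ry":0,"rz":0,"gripper":0}]'

```text
t: 18.65
eef_pos: [526.8, -235.1, 187.4]
tcp_rot: [-1.571, -0.0, 0.0]
ft_force: [-0.9, 1.4, 1.3]
opening: 0.231
```

jog_arm --series '[{"dx":0,"dy":0,"dz":-0.0005,"rx":0,"ry":0,"rz":0,"gripper":0},{"dx":0,"dy":0,"dz":-0.0005,"rx":0,"ry":0,"rz":0,"gripper":0},{"dx":0,"dy":0,"dz":-0.0005,"rx":0,"ry":0,"rz":0,"gripper":0}]'

```text
t: 18.95
eef_pos: [526.9, -235.3, 186.6]
tcp_rot: [-1.571, -0.001, -0.0]
ft_force: [-1.1, 3.0, 7.8]
opening: 0.234
```

jog_arm --series '[{"dx":0,"dy":0,"dz":-0.0005,"rx":0,"ry":0,"rz":0,"gripper":0}]'

```text
t: 19.05
eef_pos: [526.9, -235.4, 186.2]
tcp_rot: [-1.571, -0.001, -0.0]
ft_force: [-1.1, 2.6, 8.2]
opening: 0.229
```

jog_arm --series '[{"dx":0,"dy":0,"dz":-0.0005,"rx":0,"ry":0,"rz":0,"gripper":0}]'

```text
t: 19.15
eef_pos: [526.9, -235.4, 185.7]
tcp_rot: [-1.571, -0.001, -0.0]
ft_force: [-2.2, 2.0, 9.7]
opening: 0.229
```

jog_arm --series '[{"dx":0,"dy":0,"dz":-0.0005,"rx":0,"ry":0,"rz":0,"gripper":0}]'

```text
t: 19.25
eef_pos: [526.8, -235.4, 185.3]
tcp_rot: [-1.571, -0.001, -0.0]
ft_force: [-2.5, 2.6, 10.0]
opening: 0.225
```

C again.

jog_arm --series '[{"dx":0,"dy":0,"dz":0.008,"rx":0,"ry":0,"rz":0,"gripper":0},{"dx":0.03,"dy":0.005,"dz":0,"rx":0,"ry":0,"rz":0,"gripper":0},{"dx":0.0305,"dy":0.0045,"dz":0,"rx":0,"ry":0,"rz":0,"gripper":0},{"dx":0,"dy":0,"dz":0,"rx":0,"ry":0,"rz":0,"gripper":0},{"dx":0,"dy":0,"dz":-0.002,"rx":0,"ry":0,"rz":0,"gripper":0},{"dx":0,"dy":0,"dz":-0.002,"rx":0,"ry":0,"rz":0,"gripper":0}]'

```text
t: 19.85
eef_pos: [586.5, -225.9, 187.8]
tcp_rot: [-1.571, 0.001, -0.0]
ft_force: [-0.3, -0.3, -3.5]
opening: 0.232
```

jog_arm --series '[{"dx":0,"dy":0,"dz":-0.0005,"rx":0,"ry":0,"rz":0,"gripper":0},{"dx":0,"dy":0,"dz":-0.0005,"rx":0,"ry":0,"rz":0,"gripper":0}]'

```text
t: 20.05
eef_pos: [586.7, -226.1, 187.2]
tcp_rot: [-1.571, 0.0, -0.001]
ft_force: [0.5, -0.5, -3.1]
opening: 0.229
```

jog_arm --series '[{"dx":0,"dy":0,"dz":-0.0005,"rx":0,"ry":0,"rz":0,"gripper":0},{"dx":0,"dy":0,"dz":-0.0005,"rx":0,"ry":0,"rz":0,"gripper":0}]'

```text
t: 20.25
eef_pos: [587.0, -226.0, 186.3]
tcp_rot: [-1.571, -0.0, -0.001]
ft_force: [-1.5, -0.1, -4.5]
opening: 0.227
```

jog_arm --series '[{"dx":0,"dy":0,"dz":-0.0005,"rx":0,"ry":0,"rz":0,"gripper":0},{"dx":0,"dy":0,"dz":-0.0005,"rx":0,"ry":0,"rz":0,"gripper":0}]'

```text
t: 20.45
eef_pos: [587.3, -226.0, 185.8]
tcp_rot: [-1.571, -0.001, -0.0]
ft_force: [-2.0, -0.8, 6.1]
opening: 0.227
```

jog_arm --series '[{"dx":0,"dy":0,"dz":-0.0005,"rx":0,"ry":0,"rz":0,"gripper":0}]'

```text
t: 20.55
eef_pos: [587.3, -226.1, 185.6]
tcp_rot: [-1.571, -0.001, -0.0]
ft_force: [-2.6, -0.1, 8.0]
opening: 0.225
```

jog_arm --series '[{"dx":0,"dy":0,"dz":-0.0005,"rx":0,"ry":0,"rz":0,"gripper":0}]'

```text
t: 20.65
eef_pos: [587.3, -226.1, 185.4]
tcp_rot: [-1.572, -0.001, -0.0]
ft_force: [-3.1, 1.5, 9.8]
opening: 0.228
```

jog_arm --series '[{"dx":0,"dy":0,"dz":-0.0005,"rx":0,"ry":0,"rz":0,"gripper":0}]'

```text
t: 20.75
eef_pos: [587.3, -226.1, 184.9]
tcp_rot: [-1.572, -0.001, -0.0]
ft_force: [-3.5, 0.8, 8.2]
opening: 0.23
```

jog_arm --series '[{"dx":0,"dy":0,"dz":-0.0005,"rx":0,"ry":0,"rz":0,"gripper":0}]'

```text
t: 20.85
eef_pos: [587.3, -226.1, 184.5]
tcp_rot: [-1.572, -0.001, -0.0]
ft_force: [-2.4, 0.1, 9.3]
opening: 0.228
```

jog_arm --series '[{"dx":0,"dy":0,"dz":-0.0005,"rx":0,"ry":0,"rz":0,"gripper":0}]'

```text
t: 20.95
eef_pos: [587.4, -226.1, 184.1]
tcp_rot: [-1.572, -0.001, -0.0]
ft_force: [-3.0, 2.1, 11.6]
opening: 0.228
```

jog_arm --series '[{"dx":0,"dy":0,"dz":-0.0005,"rx":0,"ry":0,"rz":0,"gripper":0}]'

```text
t: 21.05
eef_pos: [587.4, -226.1, 183.8]
tcp_rot: [-1.572, -0.002, -0.0]
ft_force: [-3.3, 0.5, 13.8]
opening: 0.226
```

Force at C is starting to climb near 184, so C may be home. On to A.

jog_arm --series '[{"dx":0,"dy":0,"dz":0.008,"rx":0,"ry":0,"rz":0,"gripper":0},{"dx":-0.0193,"dy":0.0233,"dz":0,"rx":0,"ry":0,"rz":0,"gripper":0},{"dx":-0.0193,"dy":0.0233,"dz":0,"rx":0,"ry":0,"rz":0,"gripper":0},{"dx":0,"dy":0,"dz":0,"rx":0,"ry":0,"rz":0,"gripper":0},{"dx":0,"dy":0,"dz":-0.002,"rx":0,"ry":0,"rz":0,"gripper":0},{"dx":0,"dy":0,"dz":-0.001,"rx":0,"ry":0,"rz":0,"gripper":0}]'

```text
t: 21.65
eef_pos: [549.1, -179.8, 187.0]
tcp_rot: [-1.571, -0.001, -0.0]
ft_force: [0.3, -0.4, -3.7]
opening: 0.232
```

jog_arm --series '[{"dx":0,"dy":0,"dz":-0.0005,"rx":0,"ry":0,"rz":0,"gripper":0},{"dx":0,"dy":0,"dz":-0.0005,"rx":0,"ry":0,"rz":0,"gripper":0}]'

```text
t: 21.85
eef_pos: [548.9, -179.8, 186.1]
tcp_rot: [-1.571, -0.0, -0.001]
ft_force: [0.2, -0.2, -0.3]
opening: 0.227
```

jog_arm --series '[{"dx":0,"dy":0,"dz":-0.0005,"rx":0,"ry":0,"rz":0,"gripper":0},{"dx":0,"dy":0,"dz":-0.0005,"rx":0,"ry":0,"rz":0,"gripper":0}]'

```text
t: 22.05
eef_pos: [549.0, -179.7, 185.7]
tcp_rot: [-1.571, -0.001, -0.0]
ft_force: [-1.2, -0.0, 6.2]
opening: 0.226
```

jog_arm --series '[{"dx":0,"dy":0,"dz":-0.0005,"rx":0,"ry":0,"rz":0,"gripper":0}]'

```text
t: 22.15
eef_pos: [549.0, -179.7, 185.5]
tcp_rot: [-1.572, -0.002, -0.0]
ft_force: [-0.4, -0.7, 8.3]
opening: 0.228
```

jog_arm --series '[{"dx":0,"dy":0,"dz":-0.0005,"rx":0,"ry":0,"rz":0,"gripper":0}]'

```text
t: 22.25
eef_pos: [549.0, -179.6, 185.2]
tcp_rot: [-1.572, -0.002, -0.0]
ft_force: [-0.6, 0.5, 8.9]
opening: 0.225
```

jog_arm --series '[{"dx":0,"dy":0,"dz":-0.0005,"rx":0,"ry":0,"rz":0,"gripper":0}]'

```text
t: 22.35
eef_pos: [549.0, -179.7, 184.8]
tcp_rot: [-1.572, -0.002, -0.0]
ft_force: [-0.6, -0.4, 8.8]
opening: 0.228
```

jog_arm --series '[{"dx":0,"dy":0,"dz":-0.0005,"rx":0,"ry":0,"rz":0,"gripper":0}]'

```text
t: 22.45
eef_pos: [549.0, -179.6, 184.3]
tcp_rot: [-1.572, -0.002, -0.0]
ft_force: [0.0, -0.9, 9.9]
opening: 0.232
```

jog_arm --series '[{"dx":0,"dy":0,"dz":-0.0005,"rx":0,"ry":0,"rz":0,"gripper":0}]'

```text
t: 22.55
eef_pos: [549.0, -179.6, 183.8]
tcp_rot: [-1.572, -0.002, -0.0]
ft_force: [-2.3, 0.4, 9.3]
opening: 0.223
```

jog_arm --series '[{"dx":0,"dy":0,"dz":-0.0005,"rx":0,"ry":0,"rz":0,"gripper":0}]'

```text
t: 22.65
eef_pos: [549.1, -179.6, 183.5]
tcp_rot: [-1.572, -0.002, -0.0]
ft_force: [-2.5, 1.1, 12.8]
opening: 0.226
```

A is climbing near 183.6 too. On to B.

jog_arm --series '[{"dx":0,"dy":0,"dz":0.008,"rx":0,"ry":0,"rz":0,"gripper":0},{"dx":-0.011,"dy":-0.0282,"dz":0,"rx":0,"ry":0,"rz":0,"gripper":0},{"dx":-0.011,"dy":-0.028,"dz":0,"rx":0,"ry":0,"rz":0,"gripper":0},{"dx":0,"dy":0,"dz":0,"rx":0,"ry":0,"rz":0,"gripper":0},{"dx":0,"dy":0,"dz":-0.002,"rx":0,"ry":0,"rz":0,"gripper":0},{"dx":0,"dy":0,"dz":-0.002,"rx":0,"ry":0,"rz":0,"gripper":0}]'

```text
t: 23.25
eef_pos: [526.6, -234.9, 185.9]
tcp_rot: [-1.57, 0.0, -0.0]
ft_force: [-0.1, 0.5, -4.0]
opening: 0.226
```

jog_arm --series '[{"dx":0,"dy":0,"dz":-0.0005,"rx":0,"ry":0,"rz":0,"gripper":0},{"dx":0,"dy":0,"dz":-0.0005,"rx":0,"ry":0,"rz":0,"gripper":0}]'

```text
t: 23.45
eef_pos: [526.7, -234.8, 185.1]
tcp_rot: [-1.571, 0.0, 0.001]
ft_force: [-1.2, 1.5, -1.2]
opening: 0.225
```

jog_arm --series '[{"dx":0,"dy":0,"dz":-0.0005,"rx":0,"ry":0,"rz":0,"gripper":0},{"dx":0,"dy":0,"dz":-0.0005,"rx":0,"ry":0,"rz":0,"gripper":0}]'

```text
t: 23.65
eef_pos: [526.7, -235.1, 184.6]
tcp_rot: [-1.571, -0.0, 0.0]
ft_force: [-1.7, 2.2, 6.7]
opening: 0.228
```

jog_arm --series '[{"dx":0,"dy":0,"dz":-0.0005,"rx":0,"ry":0,"rz":0,"gripper":0}]'

```text
t: 23.75
eef_pos: [526.8, -235.2, 184.4]
tcp_rot: [-1.571, -0.001, -0.0]
ft_force: [-2.7, 2.7, 9.6]
opening: 0.225
```

jog_arm --series '[{"dx":0,"dy":0,"dz":-0.0005,"rx":0,"ry":0,"rz":0,"gripper":0}]'

```text
t: 23.85
eef_pos: [526.7, -235.3, 184.1]
tcp_rot: [-1.571, -0.001, -0.0]
ft_force: [-2.4, 3.9, 8.5]
opening: 0.224
```

jog_arm --series '[{"dx":0,"dy":0,"dz":-0.0005,"rx":0,"ry":0,"rz":0,"gripper":0}]'

```text
t: 23.95
eef_pos: [526.7, -235.3, 183.6]
tcp_rot: [-1.571, -0.001, -0.0]
ft_force: [-2.8, 2.3, 9.3]
opening: 0.224
```

jog_arm --series '[{"dx":0,"dy":0,"dz":-0.0005,"rx":0,"ry":0,"rz":0,"gripper":0}]'

```text
t: 24.05
eef_pos: [526.7, -235.3, 183.2]
tcp_rot: [-1.571, -0.001, -0.0]
ft_force: [-2.6, 2.8, 10.7]
opening: 0.229
```

jog_arm --series '[{"dx":0,"dy":0,"dz":-0.0005,"rx":0,"ry":0,"rz":0,"gripper":0}]'

```text
t: 24.15
eef_pos: [526.8, -235.4, 183.0]
tcp_rot: [-1.571, -0.001, -0.0]
ft_force: [-3.7, 3.4, 15.3]
opening: 0.23
```

jog_arm --series '[{"dx":0,"dy":0,"dz":-0.0005,"rx":0,"ry":0,"rz":0,"gripper":0}]'

```text
t: 24.25
eef_pos: [526.8, -235.4, 182.8]
tcp_rot: [-1.571, -0.002, -0.0]
ft_force: [-4.8, 3.1, 17.8]
opening: 0.227
```

B stops dead at about 183.1. Rechecking C.

jog_arm --series '[{"dx":0,"dy":0,"dz":0.008,"rx":0,"ry":0,"rz":0,"gripper":0},{"dx":0.03,"dy":0.005,"dz":0,"rx":0,"ry":0,"rz":0,"gripper":0},{"dx":0.0305,"dy":0.0045,"dz":0,"rx":0,"ry":0,"rz":0,"gripper":0},{"dx":0,"dy":0,"dz":0,"rx":0,"ry":0,"rz":0,"gripper":0},{"dx":0,"dy":0,"dz":-0.002,"rx":0,"ry":0,"rz":0,"gripper":0},{"dx":0,"dy":0,"dz":-0.001,"rx":0,"ry":0,"rz":0,"gripper":0}]'

```text
t: 24.85
eef_pos: [586.4, -226.0, 185.7]
tcp_rot: [-1.57, 0.001, -0.0]
ft_force: [0.0, -0.4, -4.1]
opening: 0.23
```

jog_arm --series '[{"dx":0,"dy":0,"dz":-0.0005,"rx":0,"ry":0,"rz":0,"gripper":0},{"dx":0,"dy":0,"dz":-0.0005,"rx":0,"ry":0,"rz":0,"gripper":0}]'

```text
t: 25.05
eef_pos: [586.6, -226.2, 185.2]
tcp_rot: [-1.571, -0.0, -0.001]
ft_force: [0.4, -0.0, -3.9]
opening: 0.228
```

jog_arm --series '[{"dx":0,"dy":0,"dz":-0.0005,"rx":0,"ry":0,"rz":0,"gripper":0},{"dx":0,"dy":0,"dz":-0.0005,"rx":0,"ry":0,"rz":0,"gripper":0}]'

```text
t: 25.25
eef_pos: [586.9, -226.1, 184.3]
tcp_rot: [-1.571, -0.0, -0.0]
ft_force: [0.1, 0.4, -3.9]
opening: 0.226
```

jog_arm --series '[{"dx":0,"dy":0,"dz":-0.0005,"rx":0,"ry":0,"rz":0,"gripper":0}]'

```text
t: 25.35
eef_pos: [587.0, -226.1, 183.7]
tcp_rot: [-1.571, -0.0, -0.0]
ft_force: [-0.1, 0.7, -0.0]
opening: 0.229
```

jog_arm --series '[{"dx":0,"dy":0,"dz":-0.0005,"rx":0,"ry":0,"rz":0,"gripper":0}]'

```text
t: 25.45
eef_pos: [587.1, -226.1, 183.5]
tcp_rot: [-1.571, -0.0, -0.0]
ft_force: [-1.7, 0.3, 2.4]
opening: 0.23
```

jog_arm --series '[{"dx":0,"dy":0,"dz":-0.0005,"rx":0,"ry":0,"rz":0,"gripper":0}]'

```text
t: 25.55
eef_pos: [587.2, -226.1, 183.4]
tcp_rot: [-1.571, -0.001, -0.0]
ft_force: [-3.0, 0.9, 7.6]
opening: 0.226
```

jog_arm --series '[{"dx":0,"dy":0,"dz":-0.0005,"rx":0,"ry":0,"rz":0,"gripper":0}]'

```text
t: 25.65
eef_pos: [587.2, -226.1, 183.2]
tcp_rot: [-1.571, -0.001, -0.0]
ft_force: [-2.6, 0.8, 10.1]
opening: 0.226
```

jog_arm --series '[{"dx":0,"dy":0,"dz":-0.0005,"rx":0,"ry":0,"rz":0,"gripper":0}]'

```text
t: 25.75
eef_pos: [587.3, -226.2, 183.1]
tcp_rot: [-1.572, -0.001, -0.0]
ft_force: [-3.6, 0.9, 12.7]
opening: 0.225
```

jog_arm --series '[{"dx":0,"dy":0,"dz":-0.0005,"rx":0,"ry":0,"rz":0,"gripper":0}]'

```text
t: 25.85
eef_pos: [587.3, -226.2, 182.9]
tcp_rot: [-1.572, -0.002, -0.0]
ft_force: [-4.8, 1.1, 15.5]
opening: 0.231
```

C is dead: force climbs linearly and the position holds at about 183. Rechecking A.

jog_arm --series '[{"dx":0,"dy":0,"dz":0.008,"rx":0,"ry":0,"rz":0,"gripper":0},{"dx":-0.0193,"dy":0.0233,"dz":0,"rx":0,"ry":0,"rz":0,"gripper":0},{"dx":-0.0193,"dy":0.0233,"dz":0,"rx":0,"ry":0,"rz":0,"gripper":0},{"dx":0,"dy":0,"dz":0,"rx":0,"ry":0,"rz":0,"gripper":0},{"dx":0,"dy":0,"dz":-0.002,"rx":0,"ry":0,"rz":0,"gripper":0},{"dx":0,"dy":0,"dz":-0.001,"rx":0,"ry":0,"rz":0,"gripper":0}]'

```text
t: 26.45
eef_pos: [549.0, -179.9, 186.0]
tcp_rot: [-1.571, -0.001, -0.0]
ft_force: [0.3, -0.0, -4.8]
opening: 0.228
```

jog_arm --series '[{"dx":0,"dy":0,"dz":-0.0005,"rx":0,"ry":0,"rz":0,"gripper":0},{"dx":0,"dy":0,"dz":-0.0005,"rx":0,"ry":0,"rz":0,"gripper":0}]'

```text
t: 26.65
eef_pos: [548.7, -179.9, 184.9]
tcp_rot: [-1.571, 0.0, -0.001]
ft_force: [-0.1, -0.5, -3.9]
opening: 0.228
```

jog_arm --series '[{"dx":0,"dy":0,"dz":-0.0005,"rx":0,"ry":0,"rz":0,"gripper":0},{"dx":0,"dy":0,"dz":-0.0005,"rx":0,"ry":0,"rz":0,"gripper":0}]'

```text
t: 26.85
eef_pos: [548.5, -179.6, 184.0]
tcp_rot: [-1.571, 0.0, -0.0]
ft_force: [0.8, -0.2, -4.5]
opening: 0.227
```

jog_arm --series '[{"dx":0,"dy":0,"dz":-0.0005,"rx":0,"ry":0,"rz":0,"gripper":0}]'

```text
t: 26.95
eef_pos: [548.5, -179.5, 183.7]
tcp_rot: [-1.571, -0.0, -0.0]
ft_force: [-1.0, 0.3, 0.7]
opening: 0.228
```

jog_arm --series '[{"dx":0,"dy":0,"dz":-0.0005,"rx":0,"ry":0,"rz":0,"gripper":0}]'

```text
t: 27.05
eef_pos: [548.6, -179.5, 183.6]
tcp_rot: [-1.571, -0.001, -0.0]
ft_force: [-0.6, 1.5, 4.0]
opening: 0.227
```

jog_arm --series '[{"dx":0,"dy":0,"dz":-0.0005,"rx":0,"ry":0,"rz":0,"gripper":0}]'

```text
t: 27.15
eef_pos: [548.7, -179.5, 183.4]
tcp_rot: [-1.571, -0.001, -0.0]
ft_force: [-2.5, 1.3, 7.3]
opening: 0.231
```

jog_arm --series '[{"dx":0,"dy":0,"dz":-0.0005,"rx":0,"ry":0,"rz":0,"gripper":0}]'

```text
t: 27.25
eef_pos: [548.8, -179.6, 183.2]
tcp_rot: [-1.572, -0.002, -0.0]
ft_force: [-1.7, 0.9, 10.9]
opening: 0.227
```

jog_arm --series '[{"dx":0,"dy":0,"dz":-0.0005,"rx":0,"ry":0,"rz":0,"gripper":0}]'

```text
t: 27.35
eef_pos: [548.9, -179.6, 183.1]
tcp_rot: [-1.572, -0.002, -0.0]
ft_force: [-3.0, 1.4, 13.2]
opening: 0.228
```

jog_arm --series '[{"dx":0,"dy":0,"dz":-0.0005,"rx":0,"ry":0,"rz":0,"gripper":0}]'

```text
t: 27.45
eef_pos: [548.9, -179.6, 182.8]
tcp_rot: [-1.572, -0.002, -0.0]
ft_force: [-3.5, 0.3, 15.8]
opening: 0.229
```

jog_arm --series '[{"dx":0,"dy":0,"dz":-0.0005,"rx":0,"ry":0,"rz":0,"gripper":0}]'

```text
t: 27.55
eef_pos: [548.9, -179.6, 182.5]
tcp_rot: [-1.572, -0.002, -0.0]
ft_force: [-4.2, 2.4, 18.3]
opening: 0.225
```

All three stop near 183. A quick touch on B again, to be sure it hasn't risen.

jog_arm --series '[{"dx":0,"dy":0,"dz":0.008,"rx":0,"ry":0,"rz":0,"gripper":0},{"dx":-0.011,"dy":-0.0282,"dz":0,"rx":0,"ry":0,"rz":0,"gripper":0},{"dx":-0.011,"dy":-0.028,"dz":0,"rx":0,"ry":0,"rz":0,"gripper":0},{"dx":0,"dy":0,"dz":0,"rx":0,"ry":0,"rz":0,"gripper":0},{"dx":0,"dy":0,"dz":-0.002,"rx":0,"ry":0,"rz":0,"gripper":0},{"dx":0,"dy":0,"dz":-0.001,"rx":0,"ry":0,"rz":0,"gripper":0}]'

```text
t: 28.15
eef_pos: [526.5, -235.0, 185.3]
tcp_rot: [-1.57, 0.0, -0.0]
ft_force: [1.1, -0.5, -4.2]
opening: 0.23
```

jog_arm --series '[{"dx":0,"dy":0,"dz":-0.0005,"rx":0,"ry":0,"rz":0,"gripper":0}]'

```text
t: 28.25
eef_pos: [526.6, -234.8, 184.9]
tcp_rot: [-1.57, 0.0, 0.001]
ft_force: [0.3, 0.7, -3.6]
opening: 0.23
```

jog_arm --series '[{"dx":0,"dy":0,"dz":-0.0005,"rx":0,"ry":0,"rz":0,"gripper":0}]'

```text
t: 28.35
eef_pos: [526.7, -235.0, 184.5]
tcp_rot: [-1.571, 0.0, 0.001]
ft_force: [0.2, -0.5, -4.2]
opening: 0.228
```

jog_arm --series '[{"dx":0,"dy":0,"dz":-0.0005,"rx":0,"ry":0,"rz":0,"gripper":0}]'

```text
t: 28.45
eef_pos: [526.6, -235.2, 184.1]
tcp_rot: [-1.571, -0.0, 0.0]
ft_force: [-0.0, -0.1, -3.8]
opening: 0.229
```

jog_arm --series '[{"dx":0,"dy":0,"dz":-0.0005,"rx":0,"ry":0,"rz":0,"gripper":0}]'

```text
t: 28.55
eef_pos: [526.6, -235.4, 183.7]
tcp_rot: [-1.571, -0.0, 0.0]
ft_force: [-0.8, 0.7, -1.5]
opening: 0.225
```

jog_arm --series '[{"dx":0,"dy":0,"dz":-0.0005,"rx":0,"ry":0,"rz":0,"gripper":0}]'

```text
t: 28.65
eef_pos: [526.6, -235.5, 183.5]
tcp_rot: [-1.571, -0.001, -0.0]
ft_force: [-1.8, 1.4, 2.9]
opening: 0.23
```

jog_arm --series '[{"dx":0,"dy":0,"dz":-0.0005,"rx":0,"ry":0,"rz":0,"gripper":0}]'

```text
t: 28.75
eef_pos: [526.6, -235.6, 183.2]
tcp_rot: [-1.571, -0.001, -0.0]
ft_force: [-1.1, 1.7, 6.6]
opening: 0.231
```

All three dimples now touch at the same height, 183.7. That is about 7.6 mm below the start and within the 5.5–8 mm given. Lifting and going back to the stand.

jog_arm --series '[{"dx":0,"dy":0,"dz":0.015,"rx":0,"ry":0,"rz":0,"gripper":0},{"dx":0,"dy":0,"dz":0.038,"rx":0,"ry":0,"rz":0,"gripper":0},{"dx":0.002,"dy":0.03,"dz":0,"rx":0,"ry":0,"rz":0,"gripper":0},{"dx":0.002,"dy":0.04,"dz":0,"rx":0,"ry":0,"rz":0,"gripper":0},{"dx":0.002,"dy":0.045,"dz":0,"rx":0,"ry":0,"rz":0,"gripper":0},{"dx":0.002,"dy":0.045,"dz":0,"rx":0,"ry":0,"rz":0,"gripper":0},{"dx":0.002,"dy":0.045,"dz":0,"rx":0,"ry":0,"rz":0,"gripper":0},{"dx":0.002,"dy":0.045,"dz":0,"rx":0,"ry":0,"rz":0,"gripper":0},{"dx":0.002,"dy":0.045,"dz":0,"rx":0,"ry":0,"rz":0,"gripper":0},{"dx":0.002,"dy":0.045,"dz":0,"rx":0,"ry":0,"rz":0,"gripper":0},{"dx":0.002,"dy":0.045,"dz":0,"rx":0,"ry":0,"rz":0,"gripper":0},{"dx":0.002,"dy":0.045,"dz":0,"rx":0,"ry":0,"rz":0,"gripper":0}]'

```text
t: 29.95
eef_pos: [546.2, 196.2, 235.5]
tcp_rot: [-1.571, -0.0, -0.0]
ft_force: [0.1, -0.3, -4.0]
opening: 0.229
```

jog_arm --series '[{"dx":0.0016,"dy":0.03,"dz":0,"rx":0,"ry":0,"rz":0,"gripper":0},{"dx":0,"dy":0.0198,"dz":0,"rx":0,"ry":0,"rz":0,"gripper":0},{"dx":0,"dy":0,"dz":0,"rx":0,"ry":0,"rz":0,"gripper":0},{"dx":0,"dy":0,"dz":0,"rx":0,"ry":0,"rz":0,"gripper":0},{"dx":0,"dy":0,"dz":0,"rx":0,"ry":0,"rz":0,"gripper":0},{"dx":0,"dy":0,"dz":0,"rx":0,"ry":0,"rz":0,"gripper":0}]'

```text
t: 30.55
eef_pos: [548.2, 243.3, 235.7]
tcp_rot: [-1.571, -0.0, -0.002]
ft_force: [-0.7, -0.5, -4.0]
opening: 0.224
```

```bash
python3 - <<'E'
from h import *
st=env.state()
print(st["t"],st["eef_pos"],st["tcp_rot"],st["ft_force"])
w=env.read_camera("wrist")[:,:,::-1];im=env.read_camera("scene")[:,:,::-1]
cv2.imwrite("pics/w6c.png",cv2.resize(w[120:330,180:460],None,fx=2.8,fy=2.8,interpolation=cv2.INTER_CUBIC))
s0=cv2.imread("pics/scene0.png")
cv2.imwrite("pics/hub6.png",np.hstack([cv2.resize(x[195:275,175:260],None,fx=4.6,fy=4.75,interpolation=cv2.INTER_CUBIC) for x in(s0,im)]))
E
```

```text
30.55 [548.21482958 243.25424275 235.71302217] [-1.57088133e+00 -1.22147741e-04 -1.51869321e-03] [-0.69149215 -0.54329284 -3.95389631]
```

View pics/w6c.png

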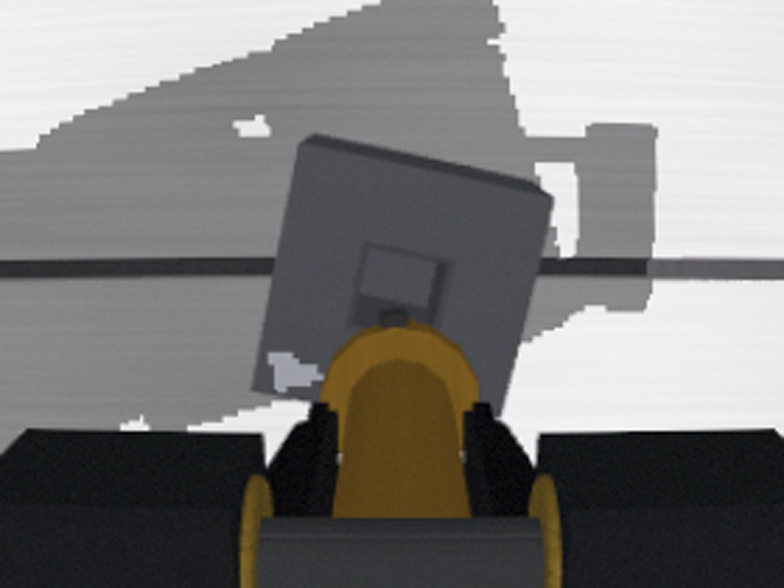

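View pics/hub6.png

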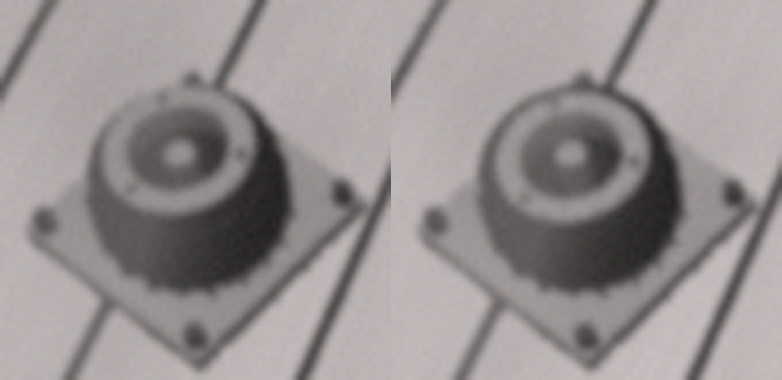

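In the scene crop the cup now sits evenly with an even dark hub rim around it, and the drift's nose is over the well. Lowering.

jog_arm --series '[{"dx":0,"dy":0.0005,"dz":-0.015,"rx":0,"ry":0,"rz":0,"gripper":0},{"dx":0,"dy":0,"dz":-0.015,"rx":0,"ry":0,"rz":0,"gripper":0},{"dx":0,"dy":0,"dz":-0.01,"rx":0,"ry":0,"rz":0,"gripper":0},{"dx":0,"dy":0,"dz":-0.005,"rx":0,"ry":0,"rz":0,"gripper":0},{"dx":0,"dy":0,"dz":0,"rx":0,"ry":0,"rz":0,"gripper":0},{"dx":0,"dy":0,"dz":0,"rx":0,"ry":0,"rz":0,"gripper":0}]'

```text
t: 31.25
eef_pos: [548.3, 244.7, 191.1]
tcp_rot: [-1.571, -0.001, -0.0]
ft_force: [0.1, -0.5, -4.2]
opening: 0.228
```

jog_arm --series '[{"dx":0,"dy":-0.0003,"dz":-0.005,"rx":0,"ry":0,"rz":0,"gripper":0},{"dx":0,"dy":0,"dz":-0.006,"rx":0,"ry":0,"rz":0,"gripper":0},{"dx":0,"dy":0,"dz":-0.006,"rx":0,"ry":0,"rz":0,"gripper":0},{"dx":0,"dy":0,"dz":-0.006,"rx":0,"ry":0,"rz":0,"gripper":0}]'

```text
t: 31.65
eef_pos: [548.0, 244.4, 167.1]
tcp_rot: [-1.571, 0.0, -0.0]
ft_force: [-0.1, -0.1, -4.1]
opening: 0.229
```

jog_arm --series '[{"dx":0,"dy":0,"dz":-0.006,"rx":0,"ry":0,"rz":0,"gripper":0},{"dx":0,"dy":0,"dz":-0.006,"rx":0,"ry":0,"rz":0,"gripper":0},{"dx":0,"dy":0,"dz":-0.005,"rx":0,"ry":0,"rz":0,"gripper":0},{"dx":0,"dy":0,"dz":-0.005,"rx":0,"ry":0,"rz":0,"gripper":0}]'

```text
t: 32.05
eef_pos: [548.0, 244.4, 145.2]
tcp_rot: [-1.571, 0.0, -0.0]
ft_force: [1.0, -0.9, -3.3]
opening: 0.228
```

jog_arm --series '[{"dx":0,"dy":0,"dz":-0.004,"rx":0,"ry":0,"rz":0,"gripper":0},{"dx":0,"dy":0,"dz":-0.003,"rx":0,"ry":0,"rz":0,"gripper":0},{"dx":0,"dy":0,"dz":-0.001,"rx":0,"ry":0,"rz":0,"gripper":0},{"dx":0,"dy":0,"dz":0,"rx":0,"ry":0,"rz":0,"gripper":0}]'

```text
t: 32.45
eef_pos: [548.1, 244.4, 137.6]
tcp_rot: [-1.571, -0.0, -0.0]
ft_force: [-0.3, -0.2, -3.3]
opening: 0.227
```

jog_arm --series '[{"dx":0,"dy":0,"dz":-0.001,"rx":0,"ry":0,"rz":0,"gripper":0},{"dx":0,"dy":0,"dz":-0.0005,"rx":0,"ry":0,"rz":0,"gripper":0}]'

```text
t: 32.65
eef_pos: [548.1, 244.4, 136.3]
tcp_rot: [-1.571, -0.0, -0.0]
ft_force: [-0.3, 0.4, -3.5]
opening: 0.223
```

jog_arm --series '[{"dx":0,"dy":0,"dz":-0.0005,"rx":0,"ry":0,"rz":0,"gripper":0},{"dx":0,"dy":0,"dz":-0.0005,"rx":0,"ry":0,"rz":0,"gripper":0}]'

```text
t: 32.85
eef_pos: [548.1, 244.4, 135.2]
tcp_rot: [-1.571, -0.0, -0.0]
ft_force: [-1.0, 0.7, -3.9]
opening: 0.228
```

jog_arm --series '[{"dx":0,"dy":0,"dz":-0.0005,"rx":0,"ry":0,"rz":0,"gripper":0},{"dx":0,"dy":0,"dz":0,"rx":0,"ry":0,"rz":0,"gripper":0}]'

```text
t: 33.05
eef_pos: [548.1, 244.4, 135.1]
tcp_rot: [-1.571, -0.0, -0.0]
ft_force: [-2.1, -0.6, 1.7]
opening: 0.226
```

The collar is on the top again at 135.1, the same as at the grasp. Releasing.

jog_arm --series '[{"dx":0,"dy":0,"dz":0,"rx":0,"ry":0,"rz":0,"gripper":0.3},{"dx":0,"dy":0,"dz":0,"rx":0,"ry":0,"rz":0,"gripper":0.5},{"dx":0,"dy":0,"dz":0,"rx":0,"ry":0,"rz":0,"gripper":1},{"dx":0,"dy":0,"dz":0,"rx":0,"ry":0,"rz":0,"gripper":1},{"dx":0,"dy":0,"dz":0,"rx":0,"ry":0,"rz":0,"gripper":1},{"dx":0,"dy":0,"dz":0,"rx":0,"ry":0,"rz":0,"gripper":1},{"dx":0,"dy":0,"dz":0,"rx":0,"ry":0,"rz":0,"gripper":1},{"dx":0,"dy":0,"dz":0,"rx":0,"ry":0,"rz":0,"gripper":1},{"dx":0,"dy":0,"dz":0,"rx":0,"ry":0,"rz":0,"gripper":1},{"dx":0,"dy":0,"dz":0,"rx":0,"ry":0,"rz":0,"gripper":1}]'

```text
t: 34.05
eef_pos: [548.0, 244.4, 134.7]
tcp_rot: [-1.571, -0.0, -0.0]
ft_force: [0.5, 0.5, -0.5]
opening: 0.977
```

jog_arm --series '[{"dx":0,"dy":0,"dz":0.01,"rx":0,"ry":0,"rz":0,"gripper":1},{"dx":0,"dy":0,"dz":0.02,"rx":0,"ry":0,"rz":0,"gripper":1},{"dx":0,"dy":0,"dz":0.03,"rx":0,"ry":0,"rz":0,"gripper":1},{"dx":0,"dy":0,"dz":0.03,"rx":0,"ry":0,"rz":0,"gripper":1},{"dx":0,"dy":0,"dz":0.03,"rx":0,"ry":0,"rz":0,"gripper":1},{"dx":0,"dy":0,"dz":0.02,"rx":0,"ry":0,"rz":0,"gripper":1},{"dx":0,"dy":0,"dz":0,"rx":0,"ry":0,"rz":0,"gripper":1},{"dx":0,"dy":0,"dz":0,"rx":0,"ry":0,"rz":0,"gripper":1}]'

```text
t: 34.85
eef_pos: [547.9, 244.3, 274.8]
tcp_rot: [-1.571, -0.0, -0.0]
ft_force: [-1.0, -0.2, -0.6]
opening: 0.999
```

```bash
python3 - <<'E'
from h import *
st=env.state()
print(st["t"],st["eef_pos"],st["ft_force"])
w=env.read_camera("wrist")[:,:,::-1];im=env.read_camera("scene")[:,:,::-1];t=env.read_camera("top")[:,:,::-1]
cv2.imwrite("pics/w7c.png",cv2.resize(w[120:330,180:460],None,fx=2.8,fy=2.8,interpolation=cv2.INTER_CUBIC))
cv2.imwrite("pics/s7.png",im)
print((wproj([548.2,244.3,188],st)-[180,120])*2.8)
E
```

```text
34.85 [547.85150868 244.32175857 274.78505773] [-1.03666019 -0.15045651 -0.60139754]
[401.50246867 360.25779415]
```

View pics/w7c.png

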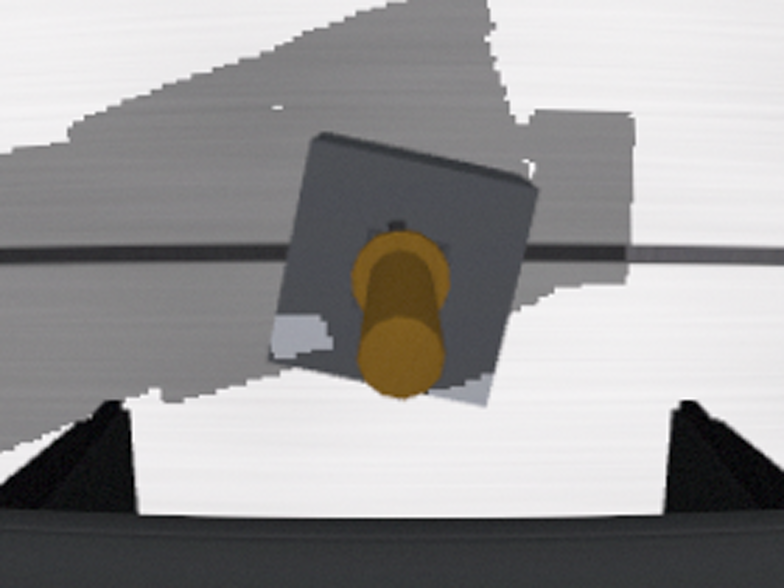

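View pics/s7.png

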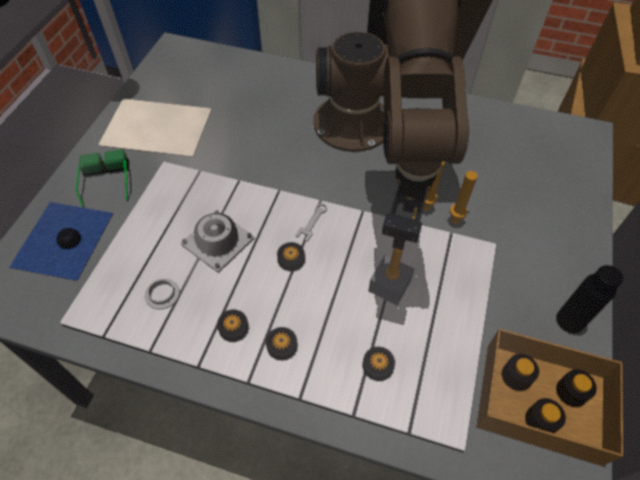

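The drift stands upright with its head at crop (401,358), against a predicted (401,360). The collar is flat, the wheels, spare cup and spanner are where they were, and the gripper is clear. Handing in.

```bash
python3 -c "
from cell import env
print(env.job_done())"
```

```text
the job is handed in; nothing more can be done
None
```

The cup is pressed home and the drift is back in its stand; I handed the job in at about 35 s. No verdict was reported.

- **Pressing:** I pushed the three dimples in turn over three rounds, at most about 2.7 mm per push. The cup moved at about 13 N, and the highest contact force I worked out from the readings was about 22 N.
- **Cup home:** All three dimples ended as dead stops. Touched again at the end, each met the drift at the same height, 183.7 mm, about 7.6 mm below the start and within the 5.5–8 mm given. The before-and-after pictures also show the flange seated evenly. I did not measure the final flange height or tilt from the images.
- **Drift back:** Its collar touched the stand at the same tool height as at the grasp (135.1 mm). After release the head was within about 1 mm of its expected place, and it looked upright with the gripper clear.
- **Bystanders:** The wheels, spare cup and spanner look unmoved in the last picture.
- **Refused call:** The first move was refused because some keys were missing from its rows, and nothing moved. No later check failed or disagreed.

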